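# Charge the small cheese press and wind it to pressure

### The job

Fit the crank on the square shaft of the small cheese press and wind the press open, right back to its stop. Stand every loaf mould upright in a row in the press, blue boards facing the pressing plate, then wind the press shut until the row is tight against the stop plate and the red band of the pressure pointer has come to the crosshead's rear edge (springs squeezed by about 10 mm, never bottomed). Finally take the crank off, lay it flat back on its cork mat and leave the other things as they are.

Things in the scene. Friction and masses are not known exactly. Their poses are not given: they have to be found in the camera images.
- press: table-top horizontal press, 362 mm along y, 152 along x, fixed. Origin under its middle on the worktop, z up; y runs from the grey gear housing (y -185 to -105 mm, top 62 mm high) to the stop plate. Bed top 22 mm above the worktop. Moulds stand on it at x = 0 between side guides 98 mm apart (38 mm high); two screws run outside them at x = +-65 mm, 39 to 51 mm high
- stop_plate: fixed upright grey plate at the press's +y end, top 98 mm above the worktop; same frame as the press. Its pressing face is at point stop_face
- stop_face (a point): middle of the stop plate's face, at y = 155 mm in the press frame, 60 mm above the worktop; axes as the press
- plate_face (a point): middle of the face of the steel pressing plate (88 mm wide, top 90 mm above the worktop), carried on springs by the moving crosshead; it pushes the moulds towards the stop plate. Point 60 mm above the worktop; in the press frame its y is -35 mm with the press fully open. A row of n moulds needs 48 mm each; three fit only when the press is open
- carriage (a joint): m, travel of the crosshead (top 66 mm high) from its open stop at the gear housing: 0 fully open (at the stop), growing towards the stop plate. 25 mm for a turn of the shaft; it moves only with the shaft, which holds where it is left. 0.087 to 0.110 at the start
- plate (a joint): m, how far the springs behind the pressing plate are squeezed: 0 free, 0.020 bottomed; 2 N per mm. A bright pointer bar fixed to the plate lies over the crosshead; its red band stands at the crosshead's rear edge (gear side) at 0.010. Pushing loose moulds along the bed squeezes them by up to 4 mm
- shaft (a joint): rad, turn of the square drive shaft, growing clockwise seen from above; clockwise closes the press, anticlockwise opens it. It rubs with about 0.2 N m
- shaft_top (a point): top of the upright square steel shaft (16 mm square, top 5 mm stepped down to 11 mm) on the gear housing, on its axis; x and y along its flats. It stands 27 mm above a round collar (38 mm across) on which the crank's underside comes to rest, 68 mm above the worktop
- crank_hub (a point): loose dark steel crank, 0.31 kg: square hub 34 x 34 x 45 mm, flat arm along +x (20 mm wide, 2 to 12 mm above the underside), upright knob at its end. This point: on the hub's axis, 22 mm above the underside. In the underside a square socket 18.5 mm wide, 29 deep, sides along x and y: fits the shaft four ways. Pinch the hub across y, near its top
- crank_knob (a point): middle of the black knob, 24 mm across and 46 mm tall (from 14 to 60 mm above the crank's underside), 56 mm along x from the hub's axis; this point is 40 mm above the underside. The knob turns freely on its pin, so a gripper can carry it round without turning
- mat_top (a point): middle of the top of a cork mat 110 x 96 x 4 mm, fixed, on which the crank lies at the start (underside on the mat)
- mould0_mid (a point): white plastic loaf mould, 88 mm along x, 48 along y (pressing direction; blue boards on these faces), body 74 tall; blue grip rib on top, 14 mm thick along x, 40 long along y, 72 to 108 mm above the underside: pinch it across x from above. Same turned half round. 0.2 to 0.4 kg. This point: on its vertical centre line, 54 mm above the underside. May be absent (None)
- mould1_mid (a point): white plastic loaf mould, 88 mm along x, 48 along y (pressing direction; blue boards on these faces), body 74 tall; blue grip rib on top, 14 mm thick along x, 40 long along y, 72 to 108 mm above the underside: pinch it across x from above. Same turned half round. 0.2 to 0.4 kg. This point: on its vertical centre line, 54 mm above the underside. May be absent (None)
- mould2_mid (a point): white plastic loaf mould, 88 mm along x, 48 along y (pressing direction; blue boards on these faces), body 74 tall; blue grip rib on top, 14 mm thick along x, 40 long along y, 72 to 108 mm above the underside: pinch it across x from above. Same turned half round. 0.2 to 0.4 kg. This point: on its vertical centre line, 54 mm above the underside. May be absent (None)
- mould0: the mould of mould0_mid; origin under its middle
- mould1: the mould of mould1_mid; origin under its middle
- mould2: the mould of mould2_mid; origin under its middle
- crank: the crank with its knob; origin on the hub's axis at its underside, x along the arm
- timer: bystander: white wind-up egg timer, 66 mm wide, 60 mm tall, origin under its middle
- bowl: bystander: small white bowl with dark lozenges, 73 x 91 x 46 mm, origin under its middle

How it is judged:
On the way, in this order (a step that is already met when the one before it is completed fails the run):
1. the crank is fitted on the square shaft, down on its collar (horizontal distance between crank_hub and shaft_top below 0.006 m and z of crank_hub in the frame of shaft_top below 0.003 m and angle between crank_hub's own z axis and vertical below 0.15 rad), for 0.2 s.
2. the press is wound open with the crank, back to its stop (within 4 mm) (horizontal distance between crank_hub and shaft_top below 0.006 m and value of joint carriage below 0.004 m), for 0.1 s.
3. all the moulds stand in a row in the press (x of mould0_mid in the frame of press between -0.01 and 0.01 m and y of mould0_mid in the frame of press between -0.005 and 0.14 m and z of each of mould0_mid, mould1_mid, mould2_mid in the frame of press below 0.082 m and angle between each of mould0_mid, mould1_mid, mould2_mid's own z axis and vertical below 0.12 rad and angle between the y axis of each of mould0_mid, mould1_mid, mould2_mid and the y axis of press, either way round below 0.15 rad and x of mould1_mid in the frame of press between -0.01 and 0.01 m and y of mould1_mid in the frame of press between -0.005 and 0.14 m and x of mould2_mid in the frame of press between -0.01 and 0.01 m and y of mould2_mid in the frame of press between -0.005 and 0.14 m), for 0.3 s.
4. with the crank on the shaft, the press is wound shut on the row: springs squeezed 6 to 15 mm (horizontal distance between crank_hub and shaft_top below 0.006 m and value of joint plate between 0.006 and 0.015 m and (contact force between stop_plate and mould0 above 4 N or contact force between stop_plate and mould1 above 4 N or contact force between stop_plate and mould2 above 4 N)), for 0.2 s.
At the end, for the whole second after the job is handed in: every mould upright and square (8 degrees) in the press between the guides, the row clamped (over 4 N on the stop plate), springs squeezed 6 to 15 mm; crank at rest flat on the cork mat, hub within 60 mm of the mat's middle (all of step 3 and value of joint plate between 0.006 and 0.015 m and (contact force between stop_plate and mould0 above 4 N or contact force between stop_plate and mould1 above 4 N or contact force between stop_plate and mould2 above 4 N) and horizontal distance between crank_hub and mat_top below 0.06 m and z of crank_hub in the frame of mat_top below 0.03 m and angle between crank_hub's own z axis and vertical below 0.12 rad and linear speed of crank below 0.02 m/s); the robot touches nothing.
It fails at once if the press is overwound: its springs are bottomed (squeezed more than 18.5 mm) (value of joint plate above 0.0185 m).
It fails at once if the egg timer or the small bowl is pushed more than 30 mm away (distance of any of timer, bowl from where it was at the start of the episode above 0.03 m).
Of mould0, mould1, mould2 only 2 to 3 are there at a start; the rules pass over those that are not, and their reading is None.
At some moment in a run one of mould0, mould1, mould2, crank may be knocked a few centimetres aside while the robot is not near it.
Once in a run the grip may slacken for a moment while it holds something.
It also fails if it takes over 200 s, if anything falls off the work surface, if the arm or the gripper's body presses on something with over 40 N, if the wrist force passes 120 N, or if a joint passes its speed limit or range.

### The arm

A 6-joint arm with a two-finger parallel gripper is mounted at the origin on a cart in front of the work surface, level with it; the furniture and walls round the work are solid. World frame = base frame: x ahead of the robot, y to its left, z up, the work surface at z = 0. Lengths are in m, angles in rad, forces in N, time in s.
With the tool pointing down it reaches from about 0.375 to 0.75 m from the base axis. Payload 9 kg.
Tool frame: the origin (TCP) lies midway between the tips of the shut fingers; the grasp point (between the pads) lies tcp_to_grasp behind it (tcp_to_grasp is the distance from the TCP to the grasp point, in m); z points along the fingers, y is the line along which they close (so a half turn about z gives the same grasp; the last joint's range is limited). The gripper opens to 85 mm and grips with 20 to 120 N. Pads are 22 mm wide; open, the fingers measure 114 mm over their backs; the gripper's body (76 mm by 85 mm) begins 54 mm behind the grasp point. The pads swing forward as they close: fully open they stand 13 mm farther back than shut.
Start: joints at [-1.358, 0.104, 0.097, 1.564, 0, 1.353], TCP at [0.251, -0.545, 0.231] pointing down, gripper open.
Joint ranges: [-2.99, 2.99], [-0.84, 1.86], [-1.1, 1.16], [-1.84, 2.11], [-1.51, 1.56], [-3.14, 3.14]. Speed limits (rad/s): [2.22, 2.22, 2.57, 3.14, 3.14, 3.14].

### API

Orientations are given as a unit quaternion [w, x, y, z].
In Python, from rig import * gives the robot as it stands.
- The arm moves only by the tool arm_command, never from a script. Its argument "commands" is a list of rows, each an object of numbers: "x", "y", "z": the shift along the world's x, y, z in cm; "wx", "wy", "wz": the turn, a rotation vector about the world's x, y, z in degrees; "gripper": the opening in per cent of the stroke, from 0 (shut) to 100 (fully open). In form: [{"x": .., "y": .., "z": .., "wx": .., "wy": .., "wz": .., "gripper": ..}, ...]. A call has 1 to 5 rows; each row is the pose to reach, as a shift and turn from the pose commanded when the call began; what a row does not reach only later rows make up. A row lasts 1/12 s, in which the tool goes at most 41.7 mm and 7.16 degrees, less where a joint would pass 70% of its speed; a pose out of reach is approached as far as the arm can. A call with a gripper value outside its range is refused whole. The fingers move at their own pace and stop on an object; "grip_force" is the grip in N (left out, the last holds). Time passes only in rows, so rows that repeat a pose let the fingers close. It gives the time, the measured TCP pose, the force, the opening and the grip force at its end, in the units of the state.
- get_obs(): the state, without advancing time (a new reading comes with each control period).
- get_image(name): name is "scene" or "top" or "wrist"; returns the picture (384x512x3 uint8, red, green, blue); there is no depth.
- camera_info(name): a dict with "K" (3x3 intrinsics, pixels), "R" (3x3) and "t" (3): a world point X has camera coordinates R X + t; the wrist camera has in their place "tool_from_camera" (4x4, takes a point from camera to tool coordinates, whose origin is the TCP and whose axes are the flange's). Camera axes: x right, y down, z forward; pixel columns grow to the right and rows downward; lengths in m; the calibration is good to about 2 mm. A picture is of the moment at which its call begins: read the wrist's pose just before it. camera_info takes no time and is no camera call.
- sign_off(): hands the job in; it is judged then, once.
Trained networks look in the newest picture that a camera, given by its name, has taken for a name from the list of things; names that differ only in an ending like _2 or _b are one class to them, and where a whole thing is asked for, a point or a joint stands for the part that bears it (a point fixed in the world has none). Each returns a list of dicts, best first, with "score" (0 to 1); they miss things now and then, are a little off and sometimes report something else, mostly with a low value. They report only what shows in the picture. A call takes as long as a camera call.
- find_in(camera, label): "xyz" ([x, y, z] in m, in world coordinates, good to about 4 mm: the middle of the surface that is visible of it).
- silhouettes(camera, label): "region" (384x512 bool, what is visible of it).
- mark_of(camera, label): "xyz" ([x, y, z] in m, in world coordinates, good to about 4 mm: a listed point, or the origin of a listed thing).
The state is a dict: "time": time; "qpos": joint angles; "joint_velocities": joint speeds; "joint_torque": joint torques, N m; "tcp_pos": TCP position; "tool_rot": TCP orientation; "ft_force": force on the tool from outside, world axes, zero at the start; "moment": the same for the moment, N m; "width": finger opening in m; "grip_force": force on a finger pad.
Only numpy, scipy, OpenCV 4.12 (cv2) and the standard library are available. Lean on these libraries where they do the work, as an engineer would, in place of code of your own. Each camera call takes 0.05 s, during which the arm holds its last target. There are 200 camera calls.

## Working session

There is one attempt and no reset: what is moved stays moved. The work goes in short steps, Python scripts to look and compute and a tool call to move; the robot and the scene stay as the last step left them, time stands still between calls to the robot, and variables do not carry over. Pictures are saved under pics/ and viewed, at most 14 in all, crops included, and the job is handed in when it is done.

Besides the shell and the picture viewer there is one more tool, called as name(argument=value, ...), one argument or row to a line, values as JSON. arm_command: Moves the arm, as the interface text tells. Its arguments: {"type":"object","properties":{"commands":{"type":"array"},"grip_force":{"type":"number"}},"required":["commands"]}

```bash
mkdir -p pics; ls; python3 - <<'E'
from rig import *
import cv2,numpy as np
o=get_obs();print(o)
for c in("scene","top"):
    cv2.imwrite(f"pics/{c}0.png",get_image(c)[:,:,::-1])
    i=camera_info(c);print(c,i)
    for l in["press","stop_face","plate_face","shaft_top","crank_hub","crank_knob","mat_top","mould0_mid","timer","bowl"]:
        try:print(l,[(np.round(d["xyz"],3).tolist(),round(d["score"],2)) for d in mark_of(c,l)][:4])
        except Exception as e:print(l,e)
print(camera_info("wrist"), get_obs()["time"])
try: print(tcp_to_grasp)
except Exception as e: print(e)
E
```

```text
pics
{'time': 0.0, 'qpos': array([-1.35769621e+00,  1.04708479e-01,  9.64706606e-02,  1.56390382e+00,
        6.80870285e-06,  1.35308483e+00]), 'joint_velocities': array([-0.00021678, -0.00043566, -0.00031941,  0.00256416,  0.00065033,
       -0.000807  ]), 'joint_torque': array([-1.93096217e-03, -5.56930554e+01,  5.03651547e+01,  1.69985153e-02,
       -3.75055106e-04,  4.14768763e-06]), 'tcp_pos': array([ 0.25049703, -0.54484005,  0.23051772]), 'tool_rot': array([-6.72644240e-04,  9.76889515e-01,  2.13743824e-01,  4.95527441e-06]), 'ft_force': array([ 0.80444577, -0.60965109,  0.33050667]), 'moment': array([ 0.0218054 ,  0.03036246, -0.02550431]), 'grip_force': 0.0, 'width': 0.0852136819005928}
scene {'K': array([[462.86458594,   0.        , 254.96555766],
       [  0.        , 462.86458594, 188.79594653],
       [  0.        ,   0.        ,   1.        ]]), 'R': array([[ 0.71082064, -0.70327587,  0.01170752],
       [-0.32843569, -0.34658599, -0.87863994],
       [ 0.62198394,  0.62071024, -0.47734137]]), 't': array([-0.33289194,  0.23405001,  0.98202818])}
press [([0.438, -0.038
[... 1499 characters left out ...]
5), ([0.48, -0.312, 0.041], 0.73), ([0.456, -0.302, 0.002], 0.36), ([0.434, 0.194, 0.001], 0.16)]
bowl [([0.618, -0.068, 0.001], 0.87), ([0.436, -0.182, 0.094], 0.7)]
{'K': array([[321.99382376,   0.        , 255.240901  ],
       [  0.        , 321.99382376, 192.43034537],
       [  0.        ,   0.        ,   1.        ]]), 'tool_from_camera': array([[ 1.37846327e-03, -9.49146493e-01, -3.14831756e-01,
         8.10807425e-02],
       [ 9.99999009e-01,  1.39840773e-03,  1.62525244e-04,
         9.74109713e-04],
       [ 2.86002895e-04, -3.14831668e-01,  9.49147480e-01,
        -1.43219107e-01],
       [ 0.00000000e+00,  0.00000000e+00,  0.00000000e+00,
         1.00000000e+00]])} 1.1
0.0187
```

View pics/scene0.png

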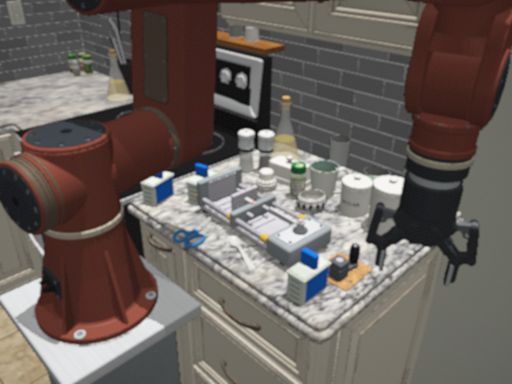

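View pics/top0.png

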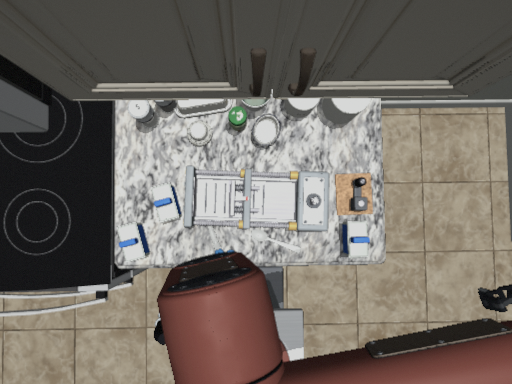

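The scene shows the press in the middle, with three upright moulds: two left of the stop plate (top px (165,203) and (129,241)) and one near the mat at (358,240). The crank lies on its mat at (360,195), and the shaft is at (314,200). Next I'll measure the yaws.

```bash
cat > h.py <<'E'
from rig import *
import cv2,numpy as np
from scipy.spatial.transform import Rotation as Rn
def cam(c):
    i=camera_info(c)
    if c!="wrist": return i["K"],i["R"],i["t"]
    o=get_obs(); T=np.eye(4); q=o["tool_rot"]; T[:3,:3]=Rn.from_quat([q[1],q[2],q[3],q[0]]).as_matrix(); T[:3,3]=o["tcp_pos"]
    M=np.linalg.inv(T@i["tool_from_camera"]); return i["K"],M[:3,:3],M[:3,3]
def proj(C,X):
    K,R,t=C; p=K@(R@np.asarray(X,float)+t); return p[:2]/p[2]
def back(C,uv,z):
    K,R,t=C; uv=np.atleast_2d(uv).astype(float)
    d=(np.linalg.inv(K)@np.c_[uv,np.ones(len(uv))].T).T@R; o=-R.T@t
    return o+d*((z-o[2])/d[:,2])[:,None]
def rect(P):
    (c,s,a)=cv2.minAreaRect((P[:,:2]*1000).astype(np.float32)); 
    if s[0]<s[1]: s=s[::-1]; a+=90
    return np.round(c,1),np.round(s,1),round((a+90)%180-90,1)  # long-axis angle in world
def blues(c,im,z=0.108,mn=15):
    h=cv2.cvtColor(im,cv2.COLOR_RGB2HSV); m=cv2.inRange(h,(105,150,60),(130,255,255))
    n,l,s,ce=cv2.connectedComponentsWithStats(m); C=cam(c)
    for k in range(1,n):
        if s[k,4]>=mn:
            y,x=np.nonzero(l==k); print("blue",s[k].tolist(),rect(back(C,np.c_[x,y],z)))
def obs():
    o=get_obs(); q=o["tool_rot"]; x=Rn.from_quat([q[1],q[2],q[3],q[0]]).as_matrix()[:,0]
    print("t",round(o["time"],2),"tcp",np.round(o["tcp_pos"],4),"xdir",round(np.degrees(np.arctan2(x[1],x[0])),1),"w",round(o["width"],4),"q",np.round(o["qpos"],2),"F",np.round(o["ft_force"],1))
E
python3 - <<'E'
from h import *
im=get_image("top"); blues("top",im); C=cam("top")
for l,z in(("stop_plate",.098),("crank",.02),("mat_top",.004),("press",.05)):
    r=silhouettes("top",l)
    if r:
        y,x=np.nonzero(r[0]["region"]); print(l,round(r[0]["score"],2),len(x),rect(back(C,np.c_[x,y],z)))
for l in("mould1_mid","mould2_mid"):print([(np.round(d["xyz"],3).tolist(),round(d["score"],2)) for d in mark_of("top",l)][:4])
cv2.imwrite("pics/top1.png",cv2.resize(im[150:270,110:390],None,fx=2.8,fy=2.8,interpolation=cv2.INTER_CUBIC)[:,:,::-1])
E
```

```text
blue [172, 187, 9, 27, 44] (array([439.6, 153.9]), array([65.6,  3.7]), 15.1)
blue [155, 199, 16, 8, 55] (array([435.1, 185.7]), array([38.2, 11.7]), -76.7)
blue [343, 225, 5, 28, 101] (array([ 341. , -251.1]), array([65. ,  8.8]), 0.8)
blue [138, 226, 11, 27, 104] (array([348.4, 232.5]), array([65. ,  8.7]), 15.1)
blue [356, 237, 13, 5, 39] (array([ 339.1, -293.1]), array([29. ,  9.6]), 89.1)
blue [119, 239, 19, 8, 81] (array([339.8, 268.1]), array([43. , 10.5]), -74.9)
blue [351, 238, 7, 5, 20] (array([ 337.1, -273.6]), array([14.5,  9.6]), 89.1)
stop_plate 0.61 714 (array([450.8, 119.7]), array([148.4,  31.6]), -0.5)
crank 0.84 400 (array([ 453.2, -311.9]), array([87. , 42.1]), -1.6)
mat_top 0.85 1058 (array([ 454.6, -302.3]), array([109.9,  96.7]), 2.1)
press 0.68 8220 (array([443.4, -41.2]), array([370. , 155.5]), 86.7)
[([0.333, -0.292, 0.052], 0.59)]
[([0.433, 0.188, 0.054], 0.61)]
```

View pics/top1.png

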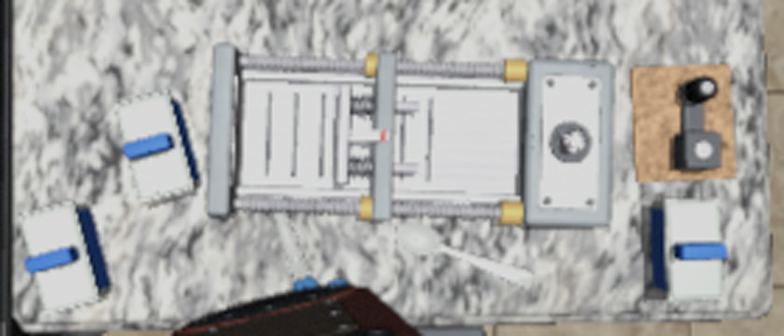

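Top view crop: the crank hub is near (698,150) with the knob at (705,88). The shaft collar is at (570,140). The two left ribs are turned about 15° and the right one is nearly square to the press. I'll move over the shaft to read its angle.

arm_command(
  commands=[
    {"x": 1.85,"y": 3.63,"wz": -2.5},
    {"x": 3.7,"y": 7.26,"wz": -5},
    {"x": 5.55,"y": 10.9,"wz": -7.5},
    {"x": 7.4,"y": 14.5,"wz": -10},
    {"x": 9.2,"y": 18.1,"wz": -12.4},
  ],
)

```text
invalid input at $.commands[0]: expected keys x, y, z, wx, wy, wz, gripper
```

arm_command(
  commands=[
    {"x": 1.85,"y": 3.63,"wz": -2.5},
    {"x": 3.7,"y": 7.26,"wz": -5},
    {"x": 5.55,"y": 10.9,"wz": -7.5},
    {"x": 7.4,"y": 14.5,"wz": -10},
    {"x": 9.2,"y": 18.1,"wz": -12.4},
  ],
)

```text
invalid input at $.commands[0]: expected keys x, y, z, wx, wy, wz, gripper
```

arm_command(
  commands=[
    {"x": 0},
    {"x": 0},
  ],
)

```text
invalid input at $.commands[0]: expected keys x, y, z, wx, wy, wz, gripper
```

```bash
python3 - <<'E'
from h import *
obs(); C=cam("wrist"); im=get_image("wrist")
p=proj(C,[.435,-.182,.095]);print(p)
for l in("shaft_top","crank_hub","crank_knob"):print(l,[(np.round(d["xyz"],4).tolist(),round(d["score"],2)) for d in mark_of("wrist",l)][:3])
u,v=int(p[0]),int(p[1]);y0,x0=max(0,v-70),max(0,u-90);print(x0,y0)
cv2.imwrite("pics/w1.png",cv2.resize(im[y0:y0+140,x0:x0+180],None,fx=4,fy=4,interpolation=cv2.INTER_CUBIC)[:,:,::-1])
E
```

```text
t 1.45 tcp [ 0.2505 -0.5452  0.2313] xdir 24.7 w 0.0854 q [-1.36  0.1   0.1   1.56 -0.    1.35] F [ 0.1 -0.4  0.7]
[-173.92252677 -339.7141323 ]
shaft_top []
crank_hub []
crank_knob []
0 0
```

View pics/w1.png

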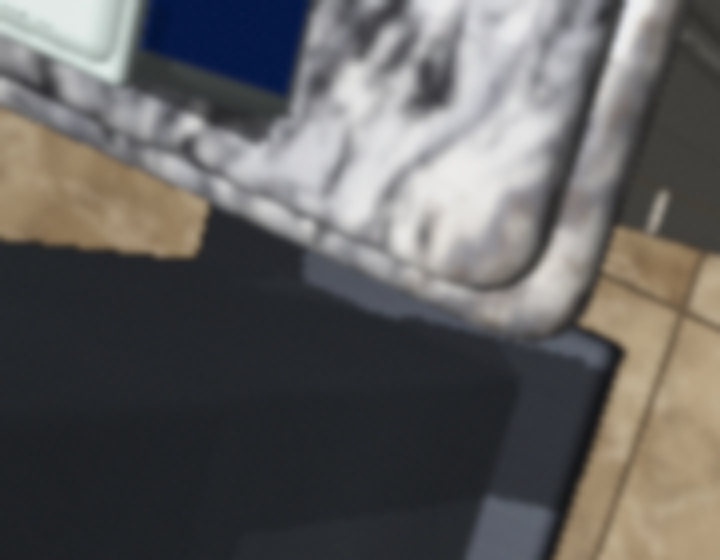

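All the keys are required, and the move was refused. The picture shows only the worktop corner, so I'm resending with the full keys.

arm_command(
  commands=[
    {"x": 1.85,"y": 3.63,"z": 0,"wx": 0,"wy": 0,"wz": -2.5,"gripper": 100},
    {"x": 3.7,"y": 7.26,"z": 0,"wx": 0,"wy": 0,"wz": -5,"gripper": 100},
    {"x": 5.55,"y": 10.9,"z": 0,"wx": 0,"wy": 0,"wz": -7.5,"gripper": 100},
    {"x": 7.4,"y": 14.5,"z": 0,"wx": 0,"wy": 0,"wz": -10,"gripper": 100},
    {"x": 9.2,"y": 18.1,"z": 0,"wx": 0,"wy": 0,"wz": -12.4,"gripper": 100},
  ],
)

```text
time: 2.07
tcp_pos: [0.343, -0.3625, 0.2313]
tool_rot: [0.0, 0.994, 0.106, 0.0]
ft_force: [1.2, 0.1, -0.8]
width: 0.0854
grip_force: 0.0
```

arm_command(
  commands=[
    {"x": 1.85,"y": 3.63,"z": 0,"wx": 0,"wy": 0,"wz": -2.5,"gripper": 100},
    {"x": 3.7,"y": 7.26,"z": 0,"wx": 0,"wy": 0,"wz": -5,"gripper": 100},
    {"x": 5.55,"y": 10.9,"z": 0,"wx": 0,"wy": 0,"wz": -7.5,"gripper": 100},
    {"x": 7.4,"y": 14.5,"z": 0,"wx": 0,"wy": 0,"wz": -10,"gripper": 100},
    {"x": 9.2,"y": 18.1,"z": 0,"wx": 0,"wy": 0,"wz": -12.4,"gripper": 100},
  ],
)

```text
time: 2.48
tcp_pos: [0.4351, -0.1814, 0.2316]
tool_rot: [0.0, 1.0, -0.002, 0.0]
ft_force: [0.8, -0.0, 0.3]
width: 0.0854
grip_force: 0.0
```

arm_command(
  commands=[
    {"x": 0,"y": 0,"z": 0,"wx": 0,"wy": 0,"wz": 0,"gripper": 100},
    {"x": 0,"y": 0,"z": 0,"wx": 0,"wy": 0,"wz": 0,"gripper": 100},
  ],
)

```text
time: 2.65
tcp_pos: [0.4354, -0.1813, 0.2316]
tool_rot: [0.0, 1.0, 0.001, 0.0]
ft_force: [-0.7, -0.9, -1.3]
width: 0.0855
grip_force: 0.0
```

```bash
python3 - <<'E'
from h import *
obs(); C=cam("wrist"); im=get_image("wrist")
p=proj(C,[.435,-.182,.095]);print(p)
for l in("shaft_top","crank_hub","crank_knob"):print(l,[(np.round(d["xyz"],4).tolist(),round(d["score"],2)) for d in mark_of("wrist",l)][:3])
u,v=int(p[0]),int(p[1]);y0,x0=max(0,v-70),max(0,u-90);print(x0,y0)
cv2.imwrite("pics/w2.png",cv2.resize(im[y0:y0+140,x0:x0+180],None,fx=4,fy=4,interpolation=cv2.INTER_CUBIC)[:,:,::-1])
E
```

```text
t 2.65 tcp [ 0.4354 -0.1813  0.2316] xdir 0.1 w 0.0855 q [-0.67 -0.29 -0.27  1.59 -0.    2.47] F [-0.7 -0.9 -1.3]
[254.99341074 180.9242061 ]
shaft_top [([0.4312, -0.1815, 0.0917], 0.96)]
crank_hub [([0.4231, -0.3086, 0.0253], 0.98)]
crank_knob [([0.4848, -0.3095, 0.0421], 0.75)]
164 110
```

View pics/w2.png

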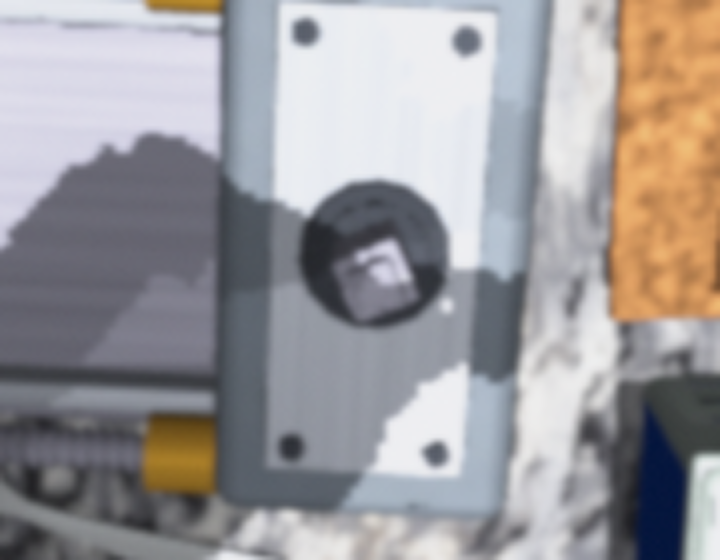

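The housing screws put the press yaw at about -3.3°. The shaft square, at crop (375,282), is turned about +23°. Now I'll hover over the crank and check the hub closely.

arm_command(
  commands=[
    {"x": -0.3,"y": -3.2,"z": -1.5,"wx": 0,"wy": 0,"wz": 0,"gripper": 100},
    {"x": -0.6,"y": -6.4,"z": -3,"wx": 0,"wy": 0,"wz": 0,"gripper": 100},
    {"x": -0.9,"y": -9.6,"z": -5,"wx": 0,"wy": 0,"wz": 0,"gripper": 100},
    {"x": -1.2,"y": -12.7,"z": -7,"wx": 0,"wy": 0,"wz": 0,"gripper": 100},
    {"x": -1.2,"y": -12.7,"z": -7,"wx": 0,"wy": 0,"wz": 0,"gripper": 100},
  ],
)

```text
time: 3.27
tcp_pos: [0.4195, -0.3145, 0.1567]
tool_rot: [-0.001, 1.0, -0.004, -0.002]
ft_force: [0.1, -0.4, -0.3]
width: 0.0854
grip_force: 0.0
```

```bash
python3 - <<'E'
from h import *
# shaft from previous view: camera pose reconstructed
i=camera_info("wrist");T=np.eye(4);T[:3,:3]=np.diag([1,-1,-1.]);T[:3,3]=[.4354,-.1813,.2316]
M=np.linalg.inv(T@i["tool_from_camera"]);C=(i["K"],M[:3,:3],M[:3,3])
print("collar",back(C,[257.5,173],.068),"sq",back(C,[257.75,180.4],.091))
obs(); C=cam("wrist"); im=get_image("wrist")
print(proj(C,[.424,-.3085,.049]),proj(C,[.46,-.3085,.049]))
for l in("crank_hub","crank_knob"):print(l,[(np.round(d["xyz"],4).tolist(),round(d["score"],2)) for d in mark_of("wrist",l)][:3])
cv2.imwrite("pics/w3.png",cv2.resize(im[100:384,130:390],None,fx=2,fy=2,interpolation=cv2.INTER_CUBIC)[:,:,::-1])
E
```

```text
collar [[ 0.43521283 -0.18436195  0.068     ]] sq [[ 0.43432286 -0.18444748  0.091     ]]
t 3.27 tcp [ 0.4195 -0.3145  0.1567] xdir -0.5 w 0.0854 q [-0.89 -0.12 -0.26  1.43 -0.    2.26] F [ 0.1 -0.4 -0.3]
[247.12916111 184.72596526] [246.45524271 140.56979291]
crank_hub [([0.4247, -0.3076, 0.0246], 0.74)]
crank_knob [([0.4847, -0.3071, 0.0432], 0.97)]
```

View pics/w3.png

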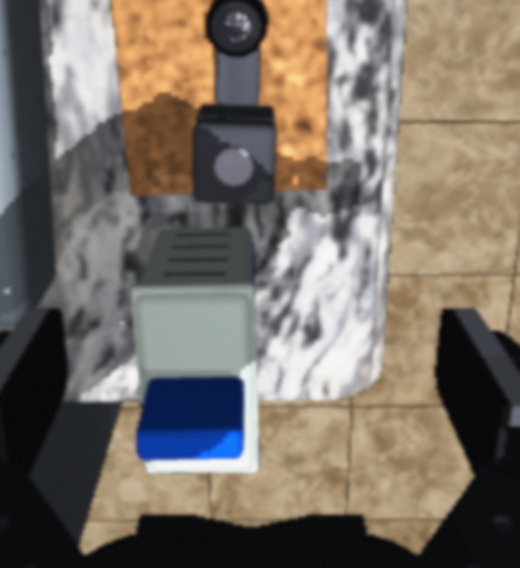

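The hub disc sits at crop (234,167), which matches hub (0.425,-0.3085) within 2 mm. Next I descend, grip and lift.

arm_command(
  commands=[
    {"x": 0.16,"y": 0,"z": -3.5,"wx": 0,"wy": 0,"wz": 0,"gripper": 100},
    {"x": 0.16,"y": 0,"z": -7,"wx": 0,"wy": 0,"wz": 0,"gripper": 100},
    {"x": 0.16,"y": 0,"z": -10,"wx": 0,"wy": 0,"wz": 0,"gripper": 100},
    {"x": 0.16,"y": 0,"z": -12.5,"wx": 0,"wy": 0,"wz": 0,"gripper": 100},
    {"x": 0.16,"y": 0,"z": -14.5,"wx": 0,"wy": 0,"wz": 0,"gripper": 100},
  ],
)

```text
time: 3.83
tcp_pos: [0.4242, -0.3092, 0.0154]
tool_rot: [-0.0, 1.0, -0.001, -0.0]
ft_force: [-0.1, -0.5, 0.3]
width: 0.0855
grip_force: 0.0
```

arm_command(
  commands=[
    {"x": 0,"y": 0,"z": 0,"wx": 0,"wy": 0,"wz": 0,"gripper": 100},
    {"x": 0,"y": 0,"z": 0,"wx": 0,"wy": 0,"wz": 0,"gripper": 100},
    {"x": 0,"y": 0,"z": 0,"wx": 0,"wy": 0,"wz": 0,"gripper": 0},
    {"x": 0,"y": 0,"z": 0,"wx": 0,"wy": 0,"wz": 0,"gripper": 0},
    {"x": 0,"y": 0,"z": 0,"wx": 0,"wy": 0,"wz": 0,"gripper": 0},
  ],
  grip_force=70,
)

```text
time: 4.25
tcp_pos: [0.4251, -0.3111, 0.0183]
tool_rot: [0.001, 1.0, -0.001, 0.001]
ft_force: [-0.5, -0.1, -0.2]
width: 0.0516
grip_force: 0.0
```

arm_command(
  commands=[
    {"x": 0,"y": 0,"z": 0,"wx": 0,"wy": 0,"wz": 0,"gripper": 0},
    {"x": 0,"y": 0,"z": 0,"wx": 0,"wy": 0,"wz": 0,"gripper": 0},
    {"x": 0,"y": 0,"z": 0,"wx": 0,"wy": 0,"wz": 0,"gripper": 0},
    {"x": 0,"y": 0,"z": 0,"wx": 0,"wy": 0,"wz": 0,"gripper": 0},
    {"x": 0,"y": 0,"z": 0,"wx": 0,"wy": 0,"wz": 0,"gripper": 0},
  ],
)

```text
time: 4.67
tcp_pos: [0.4246, -0.3105, 0.0177]
tool_rot: [0.0, 1.0, -0.001, 0.0]
ft_force: [-1.9, 3.0, 9.6]
width: 0.0334
grip_force: 68.5
```

arm_command(
  commands=[
    {"x": 0,"y": 0,"z": 2,"wx": 0,"wy": 0,"wz": 0,"gripper": 0},
    {"x": 0,"y": 0,"z": 5,"wx": 0,"wy": 0,"wz": 0,"gripper": 0},
    {"x": 0,"y": 0,"z": 8,"wx": 0,"wy": 0,"wz": 0,"gripper": 0},
    {"x": 0,"y": 0,"z": 11,"wx": 0,"wy": 0,"wz": 0,"gripper": 0},
    {"x": 0,"y": 0.5,"z": 12,"wx": 0,"wy": 0,"wz": 0,"gripper": 0},
  ],
)

```text
time: 5.08
tcp_pos: [0.4253, -0.3071, 0.1409]
tool_rot: [0.002, 1.0, -0.001, 0.002]
ft_force: [0.8, 0.2, -2.5]
width: 0.0336
grip_force: 70.1
```

arm_command(
  commands=[
    {"x": 0.2,"y": 2.5,"z": 0,"wx": 0,"wy": 0,"wz": 5,"gripper": 0},
    {"x": 0.4,"y": 5,"z": 0,"wx": 0,"wy": 0,"wz": 10,"gripper": 0},
    {"x": 0.6,"y": 8,"z": 0,"wx": 0,"wy": 0,"wz": 15,"gripper": 0},
    {"x": 0.8,"y": 10.5,"z": 0,"wx": 0,"wy": 0,"wz": 20,"gripper": 0},
    {"x": 0.95,"y": 12.1,"z": 0,"wx": 0,"wy": 0,"wz": 24,"gripper": 0},
  ],
)

```text
time: 5.5
tcp_pos: [0.4331, -0.1815, 0.1352]
tool_rot: [-0.001, 0.978, 0.21, -0.0]
ft_force: [0.1, 0.6, -3.4]
width: 0.033
grip_force: 70.2
```

arm_command(
  commands=[
    {"x": 0,"y": 0,"z": 0,"wx": 0,"wy": 0,"wz": 0,"gripper": 0},
    {"x": 0,"y": 0,"z": 0,"wx": 0,"wy": 0,"wz": 0,"gripper": 0},
    {"x": 0,"y": 0,"z": 0,"wx": 0,"wy": 0,"wz": 0,"gripper": 0},
  ],
)

```text
time: 5.75
tcp_pos: [0.4335, -0.1843, 0.1357]
tool_rot: [-0.0, 0.978, 0.206, -0.0]
ft_force: [-0.9, -0.8, -3.6]
width: 0.033
grip_force: 70.3
```

```bash
python3 - <<'E'
from h import *
obs(); C=cam("wrist"); im=get_image("wrist")
print(proj(C,[.4345,-.184,.152]))
for l in("crank_hub","crank_knob","shaft_top"):print(l,[(np.round(d["xyz"],4).tolist(),round(d["score"],2)) for d in mark_of("wrist",l)][:2])
im2=get_image("scene")
for l in("crank_hub","crank_knob","shaft_top"):print(l,[(np.round(d["xyz"],4).tolist(),round(d["score"],2)) for d in mark_of("scene",l)][:2])
cv2.imwrite("pics/w4.png",np.hstack([im[80:384,110:400],cv2.resize(im2[200:300,250:350],(304,304),interpolation=cv2.INTER_CUBIC)])[:,:,::-1])
E
```

```text
t 5.75 tcp [ 0.4335 -0.1843  0.1357] xdir 23.8 w 0.033 q [-0.68 -0.29 -0.45  1.41 -0.    2.05] F [-0.9 -0.8 -3.6]
[253.21457371 272.02167765]
crank_hub [([0.4312, -0.1859, 0.143], 0.79)]
crank_knob [([0.4875, -0.1605, 0.1594], 0.91)]
shaft_top []
crank_hub [([0.4333, -0.1847, 0.1444], 0.78)]
crank_knob [([0.486, -0.1579, 0.1588], 0.52)]
shaft_top [([0.481, -0.1582, 0.1604], 0.64), ([0.4301, -0.1848, 0.098], 0.44)]
```

View pics/w4.png

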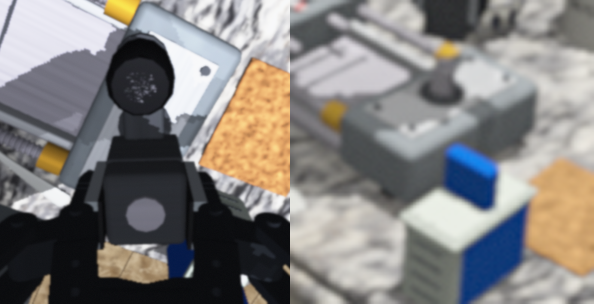

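The crank is held level, with the hub disc at (146,214), and it is aligned with the shaft. Lowering now.

arm_command(
  commands=[
    {"x": 0.1,"y": 0,"z": -1.2,"wx": 0,"wy": 0,"wz": 0,"gripper": 0},
    {"x": 0.1,"y": 0,"z": -2.2,"wx": 0,"wy": 0,"wz": 0,"gripper": 0},
    {"x": 0.1,"y": 0,"z": -2.8,"wx": 0,"wy": 0,"wz": 0,"gripper": 0},
    {"x": 0.1,"y": 0,"z": -3.2,"wx": 0,"wy": 0,"wz": 0,"gripper": 0},
    {"x": 0.1,"y": 0,"z": -3.2,"wx": 0,"wy": 0,"wz": 0,"gripper": 0},
  ],
)

```text
time: 6.57
tcp_pos: [0.4339, -0.1836, 0.1028]
tool_rot: [-0.001, 0.978, 0.207, -0.001]
ft_force: [0.0, 0.6, -3.1]
width: 0.0332
grip_force: 70.3
```

arm_command(
  commands=[
    {"x": 0,"y": 0,"z": -0.3,"wx": 0,"wy": 0,"wz": 0,"gripper": 0},
    {"x": 0,"y": 0,"z": -0.6,"wx": 0,"wy": 0,"wz": 0,"gripper": 0},
    {"x": 0,"y": 0,"z": -0.6,"wx": 0,"wy": 0,"wz": 0,"gripper": 0},
  ],
)

```text
time: 6.82
tcp_pos: [0.4346, -0.1841, 0.098]
tool_rot: [-0.0, 0.978, 0.207, -0.0]
ft_force: [0.5, -0.0, -2.6]
width: 0.0329
grip_force: 70.3
```

arm_command(
  commands=[
    {"x": 0,"y": 0,"z": -0.5,"wx": 0,"wy": 0,"wz": 0,"gripper": 0},
    {"x": 0,"y": 0,"z": -0.9,"wx": 0,"wy": 0,"wz": 0,"gripper": 0},
    {"x": 0,"y": 0,"z": -1.3,"wx": 0,"wy": 0,"wz": 0,"gripper": 0},
    {"x": 0,"y": 0,"z": -1.6,"wx": 0,"wy": 0,"wz": 0,"gripper": 0},
    {"x": 0,"y": 0,"z": -1.6,"wx": 0,"wy": 0,"wz": 0,"gripper": 0},
  ],
)

```text
time: 7.23
tcp_pos: [0.4346, -0.1842, 0.0819]
tool_rot: [-0.0, 0.978, 0.207, -0.0]
ft_force: [-1.7, 0.8, -3.9]
width: 0.0333
grip_force: 70.3
```

It's seated with the underside at about 68 mm. I'll release, slide up and out to the knob, and grip that.

arm_command(
  commands=[
    {"x": 0,"y": 0,"z": 0,"wx": 0,"wy": 0,"wz": 0,"gripper": 100},
    {"x": 0,"y": 0,"z": 0,"wx": 0,"wy": 0,"wz": 0,"gripper": 100},
    {"x": 0,"y": 0,"z": 0,"wx": 0,"wy": 0,"wz": 0,"gripper": 100},
    {"x": 0,"y": 0,"z": 0,"wx": 0,"wy": 0,"wz": 0,"gripper": 100},
    {"x": 0,"y": 0,"z": 1.5,"wx": 0,"wy": 0,"wz": 0,"gripper": 100},
  ],
)

```text
time: 7.65
tcp_pos: [0.4336, -0.1834, 0.0952]
tool_rot: [-0.001, 0.978, 0.207, -0.001]
ft_force: [0.5, 0.7, -0.5]
width: 0.0853
grip_force: 0.0
```

arm_command(
  commands=[
    {"x": 1.7,"y": 0.75,"z": 0,"wx": 0,"wy": 0,"wz": 0,"gripper": 100},
    {"x": 3.4,"y": 1.5,"z": 0,"wx": 0,"wy": 0,"wz": 0,"gripper": 100},
    {"x": 5.1,"y": 2.3,"z": 0,"wx": 0,"wy": 0,"wz": 0,"gripper": 100},
    {"x": 5.1,"y": 2.3,"z": 0,"wx": 0,"wy": 0,"wz": 0,"gripper": 100},
    {"x": 5.1,"y": 2.3,"z": 0,"wx": 0,"wy": 0,"wz": 0,"gripper": 100},
  ],
)

```text
time: 8.07
tcp_pos: [0.486, -0.1609, 0.0973]
tool_rot: [0.0, 0.978, 0.208, -0.0]
ft_force: [0.0, -0.4, -0.9]
width: 0.0855
grip_force: 0.0
```

```bash
python3 - <<'E'
from h import *
obs(); im=get_image("wrist"); C=cam("wrist")
print(proj(C,[.4858,-.1616,.128]))
for l in("crank_hub","crank_knob"):print(l,[(np.round(d["xyz"],4).tolist(),round(d["score"],2)) for d in mark_of("wrist",l)][:2])
im=get_image("top")
for l in("crank_hub","crank_knob","plate_face"):print(l,[(np.round(d["xyz"],4).tolist(),round(d["score"],2)) for d in mark_of("top",l)][:2])
E
```

```text
t 8.07 tcp [ 0.486  -0.1609  0.0973] xdir 24.0 w 0.0855 q [-0.58 -0.15 -0.39  1.32 -0.    2.15] F [ 0.  -0.4 -0.9]
[253.96534639 293.44891143]
crank_hub [([0.4306, -0.186, 0.0873], 0.81)]
crank_knob [([0.4884, -0.1584, 0.1052], 0.85)]
crank_hub []
crank_knob [([0.3402, 0.2743, 0.0536], 0.58), ([0.4381, -0.0369, -0.0021], 0.42)]
plate_face [([0.4445, 0.0269, 0.0624], 0.82)]
```

arm_command(
  commands=[
    {"x": 0,"y": 0,"z": 0,"wx": 0,"wy": 0,"wz": 0,"gripper": 0},
    {"x": 0,"y": 0,"z": 0,"wx": 0,"wy": 0,"wz": 0,"gripper": 0},
    {"x": 0,"y": 0,"z": 0,"wx": 0,"wy": 0,"wz": 0,"gripper": 0},
    {"x": 0,"y": 0,"z": 0,"wx": 0,"wy": 0,"wz": 0,"gripper": 0},
    {"x": 0,"y": 0,"z": 0,"wx": 0,"wy": 0,"wz": 0,"gripper": 0},
  ],
  grip_force=40,
)

```text
time: 8.83
tcp_pos: [0.4856, -0.1612, 0.0973]
tool_rot: [0.0, 0.978, 0.207, -0.0]
ft_force: [-0.9, 1.4, -0.4]
width: 0.0257
grip_force: 0.1
```

arm_command(
  commands=[
    {"x": 0,"y": 0,"z": 0,"wx": 0,"wy": 0,"wz": 0,"gripper": 0},
    {"x": 0,"y": 0,"z": 0,"wx": 0,"wy": 0,"wz": 0,"gripper": 0},
    {"x": 0,"y": 0,"z": 0,"wx": 0,"wy": 0,"wz": 0,"gripper": 0},
  ],
)

```text
time: 9.08
tcp_pos: [0.4857, -0.1612, 0.0974]
tool_rot: [0.0, 0.978, 0.207, 0.0]
ft_force: [0.6, 1.3, 1.0]
width: 0.0225
grip_force: 39.1
```

arm_command(
  commands=[
    {"x": -1.37,"y": 1.88,"z": 0,"wx": 0,"wy": 0,"wz": 0,"gripper": 0},
    {"x": -3.39,"y": 3.05,"z": 0,"wx": 0,"wy": 0,"wz": 0,"gripper": 0},
    {"x": -5.7,"y": 3.29,"z": 0,"wx": 0,"wy": 0,"wz": 0,"gripper": 0},
    {"x": -7.92,"y": 2.57,"z": 0,"wx": 0,"wy": 0,"wz": 0,"gripper": 0},
    {"x": -9.65,"y": 1.01,"z": 0,"wx": 0,"wy": 0,"wz": 0,"gripper": 0},
  ],
)

```text
time: 9.5
tcp_pos: [0.3889, -0.1491, 0.0981]
tool_rot: [-0.001, 0.978, 0.208, 0.001]
ft_force: [5.4, 2.5, 5.7]
width: 0.023
grip_force: 41.2
```

arm_command(
  commands=[
    {"x": 0,"y": 0,"z": 0,"wx": 0,"wy": 0,"wz": 0,"gripper": 0},
    {"x": 0,"y": 0,"z": 0,"wx": 0,"wy": 0,"wz": 0,"gripper": 0},
  ],
)

```text
time: 9.67
tcp_pos: [0.3875, -0.1509, 0.0978]
tool_rot: [-0.001, 0.979, 0.206, -0.001]
ft_force: [-11.1, 5.3, 10.7]
width: 0.023
grip_force: 42.1
```

Winding works and the forces are small. I'll nudge the circle's centre by 1 mm and keep winding.

arm_command(
  commands=[
    {"x": -1.05,"y": -2.05,"z": 0,"wx": 0,"wy": 0,"wz": 0,"gripper": 0},
    {"x": -1.05,"y": -4.38,"z": 0,"wx": 0,"wy": 0,"wz": 0,"gripper": 0},
    {"x": -0.1,"y": -6.5,"z": 0,"wx": 0,"wy": 0,"wz": 0,"gripper": 0},
    {"x": 1.63,"y": -8.06,"z": 0,"wx": 0,"wy": 0,"wz": 0,"gripper": 0},
    {"x": 3.85,"y": -8.78,"z": 0,"wx": 0,"wy": 0,"wz": 0,"gripper": 0},
  ],
)

```text
time: 10.08
tcp_pos: [0.4269, -0.2405, 0.0977]
tool_rot: [-0.0, 0.979, 0.206, -0.001]
ft_force: [-5.5, 12.4, 8.1]
width: 0.0227
grip_force: 41.8
```

arm_command(
  commands=[
    {"x": 2.32,"y": 0.24,"z": 0,"wx": 0,"wy": 0,"wz": 0,"gripper": 0},
    {"x": 4.33,"y": 1.41,"z": 0,"wx": 0,"wy": 0,"wz": 0,"gripper": 0},
    {"x": 5.7,"y": 3.29,"z": 0,"wx": 0,"wy": 0,"wz": 0,"gripper": 0},
    {"x": 6.19,"y": 5.57,"z": 0,"wx": 0,"wy": 0,"wz": 0,"gripper": 0},
    {"x": 5.7,"y": 7.85,"z": 0,"wx": 0,"wy": 0,"wz": 0,"gripper": 0},
  ],
)

```text
time: 10.5
tcp_pos: [0.4854, -0.1615, 0.0976]
tool_rot: [0.002, 0.978, 0.206, -0.001]
ft_force: [-10.6, -12.6, -1.7]
width: 0.0229
grip_force: 40.5
```

arm_command(
  commands=[
    {"x": -1.37,"y": 1.88,"z": 0,"wx": 0,"wy": 0,"wz": 0,"gripper": 0},
    {"x": -3.39,"y": 3.05,"z": 0,"wx": 0,"wy": 0,"wz": 0,"gripper": 0},
    {"x": -5.7,"y": 3.29,"z": 0,"wx": 0,"wy": 0,"wz": 0,"gripper": 0},
    {"x": -7.92,"y": 2.57,"z": 0,"wx": 0,"wy": 0,"wz": 0,"gripper": 0},
    {"x": -9.65,"y": 1.01,"z": 0,"wx": 0,"wy": 0,"wz": 0,"gripper": 0},
  ],
)

```text
time: 10.92
tcp_pos: [0.3884, -0.149, 0.0982]
tool_rot: [0.0, 0.978, 0.208, 0.002]
ft_force: [11.8, -1.4, 2.4]
width: 0.0228
grip_force: 41.5
```

arm_command(
  commands=[
    {"x": 0,"y": 0,"z": 0,"wx": 0,"wy": 0,"wz": 0,"gripper": 0},
    {"x": 0,"y": 0,"z": 0,"wx": 0,"wy": 0,"wz": 0,"gripper": 0},
  ],
)

```text
time: 11.08
tcp_pos: [0.3876, -0.1507, 0.0982]
tool_rot: [0.0, 0.979, 0.206, -0.0]
ft_force: [-7.3, 2.1, 10.6]
width: 0.0228
grip_force: 42.4
```

```bash
python3 - <<'E'
from h import *
obs(); im=get_image("top")
for l in("plate_face","crank_hub","crank_knob"):print(l,[(np.round(d["xyz"],4).tolist(),round(d["score"],2)) for d in mark_of("top",l)][:2])
im=get_image("scene")
for l in("plate_face","crank_hub","crank_knob"):print(l,[(np.round(d["xyz"],4).tolist(),round(d["score"],2)) for d in mark_of("scene",l)][:2])
E
```

```text
t 11.08 tcp [ 0.3876 -0.1507  0.0982] xdir 23.8 w 0.0228 q [-0.69 -0.48 -0.66  1.39 -0.    2.04] F [-7.3  2.1 10.6]
plate_face [([0.4465, -0.005, 0.0609], 0.51)]
crank_hub [([0.4361, -0.1831, 0.0877], 0.55)]
crank_knob []
plate_face [([0.4477, -0.0094, 0.0601], 0.87)]
crank_hub [([0.4333, -0.1892, 0.0898], 0.75)]
crank_knob [([0.3874, -0.1489, 0.1056], 0.52)]
```

1.33 turns have moved the plate 33 mm, as expected. Two more turns are safe.

arm_command(
  commands=[
    {"x": -0.95,"y": -2.13,"z": 0,"wx": 0,"wy": 0,"wz": 0,"gripper": 0},
    {"x": -0.95,"y": -4.46,"z": 0,"wx": 0,"wy": 0,"wz": 0,"gripper": 0},
    {"x": 0,"y": -6.58,"z": 0,"wx": 0,"wy": 0,"wz": 0,"gripper": 0},
    {"x": 1.73,"y": -8.14,"z": 0,"wx": 0,"wy": 0,"wz": 0,"gripper": 0},
    {"x": 3.95,"y": -8.86,"z": 0,"wx": 0,"wy": 0,"wz": 0,"gripper": 0},
  ],
)

```text
time: 11.9
tcp_pos: [0.4275, -0.2403, 0.098]
tool_rot: [-0.0, 0.979, 0.206, -0.001]
ft_force: [-6.3, 13.2, 12.2]
width: 0.0228
grip_force: 42.6
```

arm_command(
  commands=[
    {"x": 2.32,"y": 0.24,"z": 0,"wx": 0,"wy": 0,"wz": 0,"gripper": 0},
    {"x": 4.33,"y": 1.41,"z": 0,"wx": 0,"wy": 0,"wz": 0,"gripper": 0},
    {"x": 5.7,"y": 3.29,"z": 0,"wx": 0,"wy": 0,"wz": 0,"gripper": 0},
    {"x": 6.19,"y": 5.57,"z": 0,"wx": 0,"wy": 0,"wz": 0,"gripper": 0},
    {"x": 5.7,"y": 7.85,"z": 0,"wx": 0,"wy": 0,"wz": 0,"gripper": 0},
  ],
)

```text
time: 12.32
tcp_pos: [0.4859, -0.1615, 0.0979]
tool_rot: [0.002, 0.979, 0.206, -0.001]
ft_force: [-10.7, -12.8, 0.1]
width: 0.0228
grip_force: 41.1
```

arm_command(
  commands=[
    {"x": -1.37,"y": 1.88,"z": 0,"wx": 0,"wy": 0,"wz": 0,"gripper": 0},
    {"x": -3.39,"y": 3.05,"z": 0,"wx": 0,"wy": 0,"wz": 0,"gripper": 0},
    {"x": -5.7,"y": 3.29,"z": 0,"wx": 0,"wy": 0,"wz": 0,"gripper": 0},
    {"x": -7.92,"y": 2.57,"z": 0,"wx": 0,"wy": 0,"wz": 0,"gripper": 0},
    {"x": -9.65,"y": 1.01,"z": 0,"wx": 0,"wy": 0,"wz": 0,"gripper": 0},
  ],
)

```text
time: 12.73
tcp_pos: [0.3887, -0.1486, 0.0982]
tool_rot: [-0.0, 0.978, 0.208, 0.002]
ft_force: [10.4, 1.0, 5.5]
width: 0.0225
grip_force: 42.0
```

arm_command(
  commands=[
    {"x": -0.95,"y": -2.13,"z": 0,"wx": 0,"wy": 0,"wz": 0,"gripper": 0},
    {"x": -0.95,"y": -4.46,"z": 0,"wx": 0,"wy": 0,"wz": 0,"gripper": 0},
    {"x": 0,"y": -6.58,"z": 0,"wx": 0,"wy": 0,"wz": 0,"gripper": 0},
    {"x": 1.73,"y": -8.14,"z": 0,"wx": 0,"wy": 0,"wz": 0,"gripper": 0},
    {"x": 3.95,"y": -8.86,"z": 0,"wx": 0,"wy": 0,"wz": 0,"gripper": 0},
  ],
)

```text
time: 13.15
tcp_pos: [0.4275, -0.2404, 0.0981]
tool_rot: [-0.0, 0.979, 0.205, -0.001]
ft_force: [-6.2, 13.5, 12.6]
width: 0.023
grip_force: 42.9
```

arm_command(
  commands=[
    {"x": 2.32,"y": 0.24,"z": 0,"wx": 0,"wy": 0,"wz": 0,"gripper": 0},
    {"x": 4.33,"y": 1.41,"z": 0,"wx": 0,"wy": 0,"wz": 0,"gripper": 0},
    {"x": 5.7,"y": 3.29,"z": 0,"wx": 0,"wy": 0,"wz": 0,"gripper": 0},
    {"x": 6.19,"y": 5.57,"z": 0,"wx": 0,"wy": 0,"wz": 0,"gripper": 0},
    {"x": 5.7,"y": 7.85,"z": 0,"wx": 0,"wy": 0,"wz": 0,"gripper": 0},
  ],
)

```text
time: 13.57
tcp_pos: [0.4861, -0.1616, 0.098]
tool_rot: [0.002, 0.979, 0.206, -0.001]
ft_force: [-10.7, -13.0, 1.9]
width: 0.0227
grip_force: 41.2
```

```bash
python3 - <<'E'
from h import *
obs(); im=get_image("top")
for l in("plate_face","crank_hub","crank_knob"):print(l,[(np.round(d["xyz"],4).tolist(),round(d["score"],2)) for d in mark_of("top",l)][:2])
im=get_image("scene")
for l in("plate_face","crank_hub","crank_knob"):print(l,[(np.round(d["xyz"],4).tolist(),round(d["score"],2)) for d in mark_of("scene",l)][:2])
E
```

```text
t 13.57 tcp [ 0.4861 -0.1616  0.098 ] xdir 23.8 w 0.0227 q [-0.57 -0.15 -0.39  1.32 -0.    2.15] F [-10.7 -13.    1.9]
plate_face [([0.4421, -0.0445, 0.0638], 0.61)]
crank_hub [([0.6194, -0.0687, 0.0008], 0.4)]
crank_knob []
plate_face [([0.4474, -0.0522, 0.0618], 0.73)]
crank_hub [([0.4494, 0.1177, 0.0598], 0.72), ([0.4337, -0.1839, 0.0884], 0.69)]
crank_knob [([0.483, -0.1573, 0.1024], 0.64), ([0.4377, 0.1936, 0.0542], 0.39)]
```

arm_command(
  commands=[
    {"x": -1.37,"y": 1.88,"z": 0,"wx": 0,"wy": 0,"wz": 0,"gripper": 0},
    {"x": -3.39,"y": 3.05,"z": 0,"wx": 0,"wy": 0,"wz": 0,"gripper": 0},
    {"x": -5.7,"y": 3.29,"z": 0,"wx": 0,"wy": 0,"wz": 0,"gripper": 0},
    {"x": -7.92,"y": 2.57,"z": 0,"wx": 0,"wy": 0,"wz": 0,"gripper": 0},
    {"x": -9.65,"y": 1.01,"z": 0,"wx": 0,"wy": 0,"wz": 0,"gripper": 0},
  ],
)

```text
time: 14.38
tcp_pos: [0.3887, -0.1487, 0.0985]
tool_rot: [-0.0, 0.978, 0.208, 0.002]
ft_force: [9.6, 1.4, 6.6]
width: 0.0231
grip_force: 42.1
```

arm_command(
  commands=[
    {"x": -0.95,"y": -2.13,"z": 0,"wx": 0,"wy": 0,"wz": 0,"gripper": 0},
    {"x": -0.95,"y": -4.46,"z": 0,"wx": 0,"wy": 0,"wz": 0,"gripper": 0},
    {"x": 0,"y": -6.58,"z": 0,"wx": 0,"wy": 0,"wz": 0,"gripper": 0},
  ],
)

```text
time: 14.63
tcp_pos: [0.3862, -0.2165, 0.0981]
tool_rot: [-0.0, 0.978, 0.206, -0.002]
ft_force: [-2.8, 6.8, 8.7]
width: 0.0226
grip_force: 41.9
```

```bash
python3 - <<'E'
from h import *
obs()
im=get_image("scene")
for l in("plate_face","stop_face"):print(l,[(np.round(d["xyz"],4).tolist(),round(d["score"],2)) for d in mark_of("scene",l)][:2])
im2=get_image("top")
cv2.imwrite("pics/op.png",np.hstack([cv2.resize(im[160:280,180:340],(480,360),interpolation=cv2.INTER_CUBIC),cv2.resize(im2[160:240,180:340],(320,360))])[:,:,::-1])
E
```

```text
t 14.63 tcp [ 0.3862 -0.2165  0.0981] xdir 23.8 w 0.0226 q [-0.81 -0.37 -0.58  1.36 -0.    1.92] F [-2.8  6.8  8.7]
plate_face [([0.4459, -0.0635, 0.0602], 0.93), ([0.3362, -0.2901, 0.0492], 0.21)]
stop_face [([0.4343, 0.1908, -0.0025], 0.74), ([0.4497, 0.1187, 0.0632], 0.59)]
```

View pics/op.png

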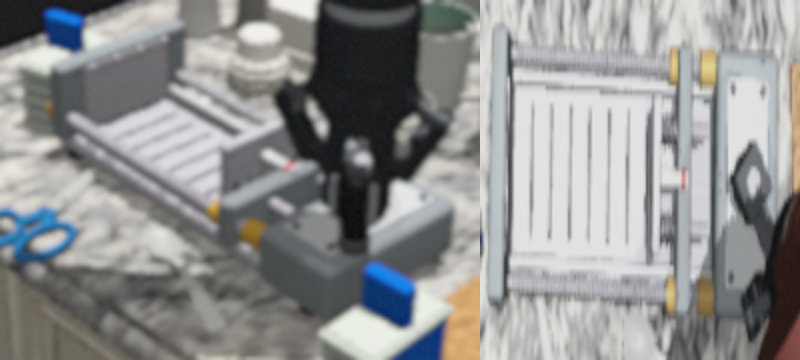

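The press is nearly open, with the crosshead edge at x=691 and the housing bushing at x=700. From here I go in small checked steps.

arm_command(
  commands=[
    {"x": 1.73,"y": -1.56,"z": 0,"wx": 0,"wy": 0,"wz": 0,"gripper": 0},
    {"x": 1.73,"y": -1.56,"z": 0,"wx": 0,"wy": 0,"wz": 0,"gripper": 0},
  ],
)

```text
time: 15.0
tcp_pos: [0.407, -0.234, 0.0983]
tool_rot: [0.001, 0.979, 0.206, -0.0]
ft_force: [-3.4, -5.4, 13.5]
width: 0.0227
grip_force: 42.4
```

arm_command(
  commands=[
    {"x": 2.22,"y": -0.72,"z": 0,"wx": 0,"wy": 0,"wz": 0,"gripper": 0},
    {"x": 2.22,"y": -0.72,"z": 0,"wx": 0,"wy": 0,"wz": 0,"gripper": 0},
  ],
)

```text
time: 15.17
tcp_pos: [0.4299, -0.2402, 0.0983]
tool_rot: [0.001, 0.978, 0.206, 0.0]
ft_force: [-0.8, -1.1, 13.8]
width: 0.0228
grip_force: 42.7
```

arm_command(
  commands=[
    {"x": 1.17,"y": 0,"z": 0,"wx": 0,"wy": 0,"wz": 0,"gripper": 0},
    {"x": 2.32,"y": 0.24,"z": 0,"wx": 0,"wy": 0,"wz": 0,"gripper": 0},
    {"x": 2.32,"y": 0.24,"z": 0,"wx": 0,"wy": 0,"wz": 0,"gripper": 0},
  ],
)

```text
time: 15.42
tcp_pos: [0.4524, -0.2366, 0.0985]
tool_rot: [0.001, 0.978, 0.207, -0.0]
ft_force: [-2.4, 0.5, 13.2]
width: 0.0228
grip_force: 42.8
```

arm_command(
  commands=[
    {"x": 1.07,"y": 0.48,"z": 0,"wx": 0,"wy": 0,"wz": 0,"gripper": 0},
    {"x": 1.07,"y": 0.48,"z": 0,"wx": 0,"wy": 0,"wz": 0,"gripper": 0},
  ],
)

```text
time: 15.58
tcp_pos: [0.4627, -0.2316, 0.0985]
tool_rot: [0.001, 0.978, 0.207, -0.0]
ft_force: [-3.2, 0.6, 13.5]
width: 0.0224
grip_force: 42.9
```

arm_command(
  commands=[
    {"x": 0.94,"y": 0.69,"z": 0,"wx": 0,"wy": 0,"wz": 0,"gripper": 0},
    {"x": 0.94,"y": 0.69,"z": 0,"wx": 0,"wy": 0,"wz": 0,"gripper": 0},
  ],
)

```text
time: 15.75
tcp_pos: [0.4719, -0.2245, 0.0985]
tool_rot: [0.001, 0.978, 0.207, -0.0]
ft_force: [-4.7, 1.2, 12.7]
width: 0.023
grip_force: 42.8
```

arm_command(
  commands=[
    {"x": 0.78,"y": 0.85,"z": 0,"wx": 0,"wy": 0,"wz": 0,"gripper": 0},
    {"x": 0.78,"y": 0.85,"z": 0,"wx": 0,"wy": 0,"wz": 0,"gripper": 0},
  ],
)

```text
time: 15.92
tcp_pos: [0.4794, -0.2161, 0.0984]
tool_rot: [0.001, 0.978, 0.207, -0.001]
ft_force: [-5.1, -0.4, 12.0]
width: 0.0226
grip_force: 42.7
```

arm_command(
  commands=[
    {"x": 0.59,"y": 1.03,"z": 0,"wx": 0,"wy": 0,"wz": 0,"gripper": 0},
    {"x": 0.59,"y": 1.03,"z": 0,"wx": 0,"wy": 0,"wz": 0,"gripper": 0},
  ],
)

```text
time: 16.08
tcp_pos: [0.4853, -0.2058, 0.0983]
tool_rot: [0.001, 0.978, 0.207, -0.0]
ft_force: [-3.7, -1.4, 9.4]
width: 0.0227
grip_force: 42.5
```

```bash
python3 - <<'E'
from h import *
obs()
for c in("scene","top"):
    im=get_image(c)
    for l in("plate_face","stop_face"):print(l,[(np.round(d["xyz"],4).tolist(),round(d["score"],2)) for d in mark_of(c,l)][:2])
E
```

```text
t 16.08 tcp [ 0.4853 -0.2058  0.0983] xdir 23.9 w 0.0227 q [-0.65 -0.1  -0.35  1.32 -0.    2.08] F [-3.7 -1.4  9.4]
plate_face [([0.4444, -0.0715, 0.061], 0.56), ([0.4525, 0.1171, 0.064], 0.43)]
stop_face [([0.4488, 0.1168, 0.0626], 0.81), ([0.339, 0.2755, -0.0011], 0.46)]
plate_face [([0.4401, -0.0687, 0.0636], 0.61)]
stop_face [([0.4497, 0.1146, 0.0597], 0.71)]
```

arm_command(
  commands=[
    {"x": 0.36,"y": 1.11,"z": 0,"wx": 0,"wy": 0,"wz": 0,"gripper": 0},
    {"x": 0.36,"y": 1.11,"z": 0,"wx": 0,"wy": 0,"wz": 0,"gripper": 0},
  ],
)

```text
time: 16.55
tcp_pos: [0.4888, -0.1949, 0.0983]
tool_rot: [0.001, 0.978, 0.207, -0.0]
ft_force: [-5.1, -1.2, 8.6]
width: 0.0228
grip_force: 42.4
```

arm_command(
  commands=[
    {"x": 0.12,"y": 1.16,"z": 0,"wx": 0,"wy": 0,"wz": 0,"gripper": 0},
    {"x": 0.12,"y": 1.16,"z": 0,"wx": 0,"wy": 0,"wz": 0,"gripper": 0},
  ],
)

```text
time: 16.72
tcp_pos: [0.4899, -0.1833, 0.0982]
tool_rot: [0.001, 0.978, 0.207, -0.001]
ft_force: [-5.6, -3.2, 7.9]
width: 0.0226
grip_force: 42.2
```

arm_command(
  commands=[
    {"x": -0.12,"y": 1.16,"z": 0,"wx": 0,"wy": 0,"wz": 0,"gripper": 0},
    {"x": -0.12,"y": 1.16,"z": 0,"wx": 0,"wy": 0,"wz": 0,"gripper": 0},
  ],
)

```text
time: 16.88
tcp_pos: [0.4886, -0.1718, 0.0982]
tool_rot: [0.001, 0.978, 0.207, -0.0]
ft_force: [-4.3, -3.8, 8.0]
width: 0.0224
grip_force: 42.1
```

arm_command(
  commands=[
    {"x": -0.36,"y": 1.11,"z": 0,"wx": 0,"wy": 0,"wz": 0,"gripper": 0},
    {"x": -0.36,"y": 1.11,"z": 0,"wx": 0,"wy": 0,"wz": 0,"gripper": 0},
  ],
)

```text
time: 17.05
tcp_pos: [0.485, -0.1609, 0.0983]
tool_rot: [0.002, 0.978, 0.207, -0.0]
ft_force: [-3.3, -4.3, 7.5]
width: 0.0229
grip_force: 42.0
```

arm_command(
  commands=[
    {"x": -0.585,"y": 1.01,"z": 0,"wx": 0,"wy": 0,"wz": 0,"gripper": 0},
    {"x": -0.585,"y": 1.01,"z": 0,"wx": 0,"wy": 0,"wz": 0,"gripper": 0},
  ],
)

```text
time: 17.22
tcp_pos: [0.4801, -0.1524, 0.0987]
tool_rot: [0.003, 0.978, 0.206, 0.0]
ft_force: [1.3, -10.6, 1.8]
width: 0.0231
grip_force: 41.7
```

arm_command(
  commands=[
    {"x": -0.78,"y": 0.87,"z": 0,"wx": 0,"wy": 0,"wz": 0,"gripper": 0},
    {"x": -0.78,"y": 0.87,"z": 0,"wx": 0,"wy": 0,"wz": 0,"gripper": 0},
  ],
)

```text
time: 17.38
tcp_pos: [0.4742, -0.1455, 0.0996]
tool_rot: [0.006, 0.979, 0.206, 0.002]
ft_force: [9.1, -17.3, -2.8]
width: 0.0223
grip_force: 41.7
```

```bash
python3 - <<'E'
from h import *
obs()
im=get_image("top")
cv2.imwrite("pics/op2.png",cv2.resize(im[160:240,180:340],(800,400),interpolation=cv2.INTER_CUBIC)[:,:,::-1])
E
```

```text
t 17.38 tcp [ 0.4742 -0.1455  0.0996] xdir 23.8 w 0.0223 q [-0.56 -0.21 -0.45  1.32 -0.    2.17] F [  9.1 -17.3  -2.8]
```

View pics/op2.png

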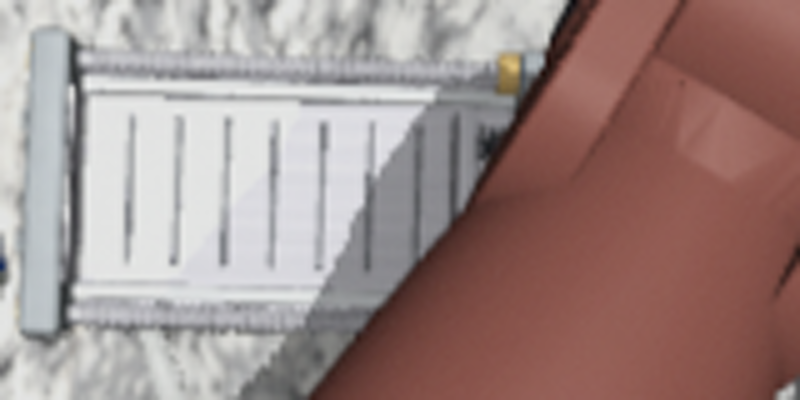

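A resisting tangential force of about 19 N shows the opening stop is reached (about 100 mm travelled). I'll release the knob, lift clear and start turning for the moulds.

arm_command(
  commands=[
    {"x": 0.4,"y": -0.43,"z": 0,"wx": 0,"wy": 0,"wz": 0,"gripper": 0},
    {"x": 0.4,"y": -0.43,"z": 0,"wx": 0,"wy": 0,"wz": 0,"gripper": 100},
    {"x": 0.4,"y": -0.43,"z": 0,"wx": 0,"wy": 0,"wz": 0,"gripper": 100},
    {"x": 0.4,"y": -0.43,"z": 0,"wx": 0,"wy": 0,"wz": 0,"gripper": 100},
    {"x": 0.4,"y": -0.43,"z": 0,"wx": 0,"wy": 0,"wz": 0,"gripper": 100},
  ],
)

```text
time: 17.85
tcp_pos: [0.4749, -0.1456, 0.0969]
tool_rot: [-0.0, 0.978, 0.207, -0.0]
ft_force: [0.3, 0.9, -0.9]
width: 0.0704
grip_force: 0.0
```

arm_command(
  commands=[
    {"x": 0,"y": 0,"z": 2,"wx": 0,"wy": 0,"wz": 0,"gripper": 100},
    {"x": 0,"y": 0,"z": 5,"wx": 0,"wy": 0,"wz": 0,"gripper": 100},
    {"x": 0,"y": 0,"z": 8,"wx": 0,"wy": 0,"wz": 0,"gripper": 100},
    {"x": 0,"y": 1,"z": 11,"wx": 0,"wy": 0,"wz": 7,"gripper": 100},
    {"x": 0,"y": 3,"z": 13,"wx": 0,"wy": 0,"wz": 14,"gripper": 100},
  ],
)

```text
time: 18.27
tcp_pos: [0.4754, -0.1169, 0.2299]
tool_rot: [0.001, 0.945, 0.326, 0.001]
ft_force: [-0.1, 0.4, -0.2]
width: 0.085
grip_force: 0.0
```

arm_command(
  commands=[
    {"x": -0.5,"y": 3,"z": 0,"wx": 0,"wy": 0,"wz": 7,"gripper": 100},
    {"x": -1,"y": 6,"z": 0,"wx": 0,"wy": 0,"wz": 14,"gripper": 100},
    {"x": -1.5,"y": 9,"z": 0,"wx": 0,"wy": 0,"wz": 21,"gripper": 100},
    {"x": -2,"y": 12,"z": 0,"wx": 0,"wy": 0,"wz": 28,"gripper": 100},
    {"x": -2.5,"y": 15,"z": 0,"wx": 0,"wy": 0,"wz": 35,"gripper": 100},
  ],
)

```text
time: 18.68
tcp_pos: [0.4494, 0.0355, 0.2272]
tool_rot: [-0.0, 0.803, 0.596, -0.0]
ft_force: [0.9, 0.4, 0.1]
width: 0.0853
grip_force: 0.0
```

```bash
python3 - <<'E'
from h import *
obs()
for c in("scene","top"):
    im=get_image(c)
    for l in("plate_face","stop_face","mould0_mid","mould1_mid","mould2_mid","crank_hub"):print(l,[(np.round(d["xyz"],4).tolist(),round(d["score"],2)) for d in mark_of(c,l)][:3])
blues("top",im)
E
```

```text
t 18.68 tcp [0.4494 0.0355 0.2272] xdir 73.2 w 0.0853 q [-0.21 -0.36 -0.34  1.59  0.    1.65] F [0.9 0.4 0.1]
plate_face [([0.4437, -0.0784, 0.0641], 0.56), ([0.3363, -0.2914, 0.0006], 0.49)]
stop_face [([0.4501, 0.1163, 0.0597], 0.78)]
mould0_mid [([0.3373, 0.2734, 0.0529], 0.56)]
mould1_mid [([0.3351, -0.2886, 0.0456], 0.89)]
mould2_mid [([0.4345, 0.1922, 0.0534], 0.73)]
crank_hub [([0.4336, -0.1834, 0.0869], 0.69)]
plate_face [([0.4444, -0.0738, 0.0635], 0.57)]
stop_face []
mould0_mid [([0.3399, 0.2721, 0.0555], 0.58)]
mould1_mid [([0.341, 0.2727, 0.0562], 0.69), ([0.3318, -0.2878, 0.0522], 0.66)]
mould2_mid []
crank_hub [([0.4332, -0.1854, 0.0893], 0.96)]
blue [343, 225, 5, 28, 101] (array([ 341. , -251.1]), array([65. ,  8.8]), 0.8)
blue [138, 226, 7, 23, 52] (array([353.3, 233.9]), array([54.5,  9.2]), 13.9)
blue [356, 237, 13, 5, 25] (array([ 339.1, -293.1]), array([29. ,  9.6]), 89.1)
blue [120, 239, 18, 8, 70] (array([339.8, 267.7]), array([41.9, 10.1]), -74.2)
blue [351, 238, 5, 5, 18] (array([ 337.1, -271.2]), array([9.6, 9.6]), 89.1)
```

No mould has moved, and the plate is fully open. Now I fetch the nearest mould, (0.435,0.190) at yaw about 14°.

arm_command(
  commands=[
    {"x": -0.3,"y": 3.1,"z": 0,"wx": 0,"wy": 0,"wz": 6,"gripper": 100},
    {"x": -0.6,"y": 6.2,"z": 0,"wx": 0,"wy": 0,"wz": 12,"gripper": 100},
    {"x": -0.9,"y": 9.3,"z": -1,"wx": 0,"wy": 0,"wz": 18,"gripper": 100},
    {"x": -1.2,"y": 12.4,"z": -2,"wx": 0,"wy": 0,"wz": 24,"gripper": 100},
    {"x": -1.5,"y": 15.4,"z": -4,"wx": 0,"wy": 0,"wz": 31,"gripper": 100},
  ],
)

```text
time: 19.8
tcp_pos: [0.4358, 0.1894, 0.1888]
tool_rot: [0.001, 0.615, 0.789, 0.001]
ft_force: [0.9, -0.8, 0.2]
width: 0.0853
grip_force: 0.0
```

arm_command(
  commands=[
    {"x": 0,"y": 0,"z": 0,"wx": 0,"wy": 0,"wz": 0,"gripper": 100},
    {"x": 0,"y": 0,"z": 0,"wx": 0,"wy": 0,"wz": 0,"gripper": 100},
    {"x": 0,"y": 0,"z": 0,"wx": 0,"wy": 0,"wz": 0,"gripper": 100},
  ],
)

```text
time: 20.05
tcp_pos: [0.4351, 0.1876, 0.1876]
tool_rot: [0.0, 0.617, 0.787, -0.0]
ft_force: [0.4, 0.2, 0.5]
width: 0.0855
grip_force: 0.0
```

```bash
python3 - <<'E'
from h import *
obs()
im=get_image("wrist")
for l in("mould0_mid","mould2_mid"):print(l,[(np.round(d["xyz"],4).tolist(),round(d["score"],2)) for d in mark_of("wrist",l)][:3])
blues("wrist",im,mn=200)
cv2.imwrite("pics/w5.png",im[:,:,::-1])
E
```

```text
t 20.05 tcp [0.4351 0.1876 0.1876] xdir 103.8 w 0.0855 q [ 0.13 -0.29 -0.35  1.51 -0.    1.46] F [0.4 0.2 0.5]
mould0_mid [([0.3367, 0.2759, 0.0537], 0.84)]
mould2_mid [([0.4337, 0.1898, 0.0482], 0.93)]
blue [126, 9, 36, 69, 1509] (array([343.3, 272.4]), array([39.3, 20.2]), -76.2)
blue [213, 144, 85, 11, 795] (array([427. , 223.9]), array([59. ,  7.1]), 13.8)
blue [247, 164, 19, 61, 1005] (array([435.9, 191.2]), array([46.4, 13.5]), -76.2)
blue [56, 215, 67, 68, 1935] (array([321.7, 116.9]), array([58.2, 49. ]), -76.6)
```

View pics/w5.png

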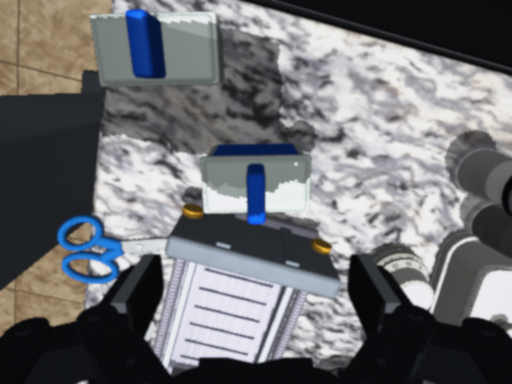

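The mould is seen square between the fingers, with the rib at px (256,194), yaw 13.8° and centre (0.4355,0.1905). Going down to grip.

arm_command(
  commands=[
    {"x": 0,"y": 0.3,"z": -3,"wx": 0,"wy": 0,"wz": 0,"gripper": 100},
    {"x": 0,"y": 0.3,"z": -6,"wx": 0,"wy": 0,"wz": 0,"gripper": 100},
    {"x": 0,"y": 0.3,"z": -8.5,"wx": 0,"wy": 0,"wz": 0,"gripper": 100},
    {"x": 0,"y": 0.3,"z": -10.9,"wx": 0,"wy": 0,"wz": 0,"gripper": 100},
    {"x": 0,"y": 0.3,"z": -10.9,"wx": 0,"wy": 0,"wz": 0,"gripper": 60},
  ],
  grip_force=60,
)

```text
time: 20.62
tcp_pos: [0.4327, 0.1897, 0.0742]
tool_rot: [-0.002, 0.617, 0.787, -0.002]
ft_force: [-0.5, 0.1, -0.2]
width: 0.0756
grip_force: 0.0
```

arm_command(
  commands=[
    {"x": 0,"y": 0,"z": 0,"wx": 0,"wy": 0,"wz": 0,"gripper": 0},
    {"x": 0,"y": 0,"z": 0,"wx": 0,"wy": 0,"wz": 0,"gripper": 0},
    {"x": 0,"y": 0,"z": 0,"wx": 0,"wy": 0,"wz": 0,"gripper": 0},
    {"x": 0,"y": 0,"z": 0,"wx": 0,"wy": 0,"wz": 0,"gripper": 0},
    {"x": 0,"y": 0,"z": 0,"wx": 0,"wy": 0,"wz": 0,"gripper": 0},
  ],
)

```text
time: 21.03
tcp_pos: [0.4358, 0.191, 0.0796]
tool_rot: [0.001, 0.616, 0.787, 0.001]
ft_force: [2.1, 0.1, -4.5]
width: 0.0129
grip_force: 62.3
```

arm_command(
  commands=[
    {"x": 0,"y": 0,"z": 0,"wx": 0,"wy": 0,"wz": 0,"gripper": 0},
    {"x": 0,"y": 0,"z": 0,"wx": 0,"wy": 0,"wz": 0,"gripper": 0},
    {"x": 0,"y": 0,"z": 0,"wx": 0,"wy": 0,"wz": 0,"gripper": 0},
    {"x": 0,"y": 0,"z": 0,"wx": 0,"wy": 0,"wz": 0,"gripper": 0},
  ],
)

```text
time: 21.37
tcp_pos: [0.4356, 0.191, 0.0795]
tool_rot: [0.001, 0.616, 0.787, 0.0]
ft_force: [-2.6, -0.8, 6.4]
width: 0.0131
grip_force: 62.5
```

arm_command(
  commands=[
    {"x": 0,"y": 0,"z": 3,"wx": 0,"wy": 0,"wz": 0,"gripper": 0},
    {"x": 0,"y": 0,"z": 6,"wx": 0,"wy": 0,"wz": 0,"gripper": 0},
    {"x": 0,"y": 0,"z": 9,"wx": 0,"wy": 0,"wz": 0,"gripper": 0},
    {"x": 0,"y": 0,"z": 12,"wx": 0,"wy": 0,"wz": -3,"gripper": 0},
    {"x": 0,"y": 0,"z": 13,"wx": 0,"wy": 0,"wz": -8,"gripper": 0},
  ],
)

```text
time: 21.78
tcp_pos: [0.4363, 0.1911, 0.2127]
tool_rot: [0.002, 0.671, 0.742, 0.002]
ft_force: [0.4, 0.0, -3.0]
width: 0.0131
grip_force: 61.2
```

```bash
python3 - <<'E'
from h import *
obs(); C=cam("top")
im=cv2.imread("pics/top1.png",0); L=cv2.createLineSegmentDetector().detect(im)[0][:,0]
for s in L:
    ln=np.hypot(s[2]-s[0],s[3]-s[1])
    if ln<70: continue
    uv=(s.reshape(2,2)+.5)/2.8-.5+[110,150]; P=back(C,uv,.05)[:,:2]; d=P[1]-P[0]; a=np.degrees(np.arctan2(d[1],d[0]))
    print(s.round().astype(int).tolist(),round(ln),"yaw",round((a+45)%90-45,2),P.round(4).tolist())
E
```

```text
t 21.78 tcp [0.4363 0.1911 0.2127] xdir 95.8 w 0.0131 q [ 0.14 -0.29 -0.3   1.55  0.    1.61] F [ 0.4  0.  -3. ]
[345, 179, 349, 87] 93 yaw -3.17 [[0.4049, 0.0182], [0.4889, 0.0135]]
[179, 103, 201, 183] 83 yaw 14.85 [[0.4759, 0.1679], [0.4033, 0.1486]]
[13, 31, 12, 236] 205 yaw -0.04 [[0.5443, 0.3183], [0.3589, 0.3184]]
[89, 206, 111, 285] 83 yaw 15.11 [[0.3848, 0.2492], [0.3131, 0.2298]]
[13, 237, 12, 316] 79 yaw -0.45 [[0.3578, 0.318], [0.2875, 0.3185]]
[22, 332, 106, 330] 84 yaw 0.54 [[0.273, 0.3096], [0.2737, 0.2348]]
[516, 193, 519, 89] 104 yaw -2.73 [[0.39, -0.1367], [0.4845, -0.1412]]
[244, 82, 240, 184] 103 yaw -2.72 [[0.4948, 0.1095], [0.4019, 0.1139]]
[501, 79, 394, 75] 106 yaw -3.17 [[0.4938, -0.1245], [0.4992, -0.0276]]
[362, 74, 246, 70] 116 yaw -2.76 [[0.5001, 0.002], [0.5052, 0.1077]]
[317, 176, 321, 93] 83 yaw -3.22 [[0.4087, 0.0435], [0.4835, 0.0393]]
[264, 174, 267, 93] 81 yaw -2.72 [[0.4105, 0.0918], [0.4842, 0.0883]]
[291, 174, 294, 93] 81 yaw -2.74 [[0.4101, 0.0676], [0.4838, 0.0641]]
[516, 91, 437, 89] 79 yaw -2.62 [[0.4826, -0.1379], [0.4859, -0.0661]]
[272, 9
[... 564 characters left out ...]
81, 543, 178] 98 yaw -1.23 [[0.4921, -0.1627], [0.4033, -0.1608]]
[423, 213, 493, 215] 70 yaw -2.74 [[0.3736, -0.0516], [0.3706, -0.1152]]
[524, 222, 607, 223] 83 yaw -1.57 [[0.3636, -0.1433], [0.3616, -0.2183]]
[379, 56, 376, 126] 70 yaw -3.3 [[0.5171, -0.0142], [0.4532, -0.0105]]
[299, 93, 296, 174] 81 yaw -2.9 [[0.4839, 0.0594], [0.4102, 0.0631]]
[615, 67, 612, 174] 108 yaw -2.94 [[0.5038, -0.2295], [0.4057, -0.2245]]
[424, 70, 494, 73] 70 yaw -3.28 [[0.5035, -0.0549], [0.4999, -0.1188]]
[4, 1, 2, 318] 318 yaw -0.14 [[0.5718, 0.3264], [0.2854, 0.3271]]
[7, 323, 8, 1] 323 yaw -0.12 [[0.2809, 0.3232], [0.5718, 0.3226]]
[606, 219, 608, 121] 99 yaw -2.03 [[0.3651, -0.2181], [0.4548, -0.2212]]
```

arm_command(
  commands=[
    {"x": 0.3,"y": -2.6,"z": 0,"wx": 0,"wy": 0,"wz": -3,"gripper": 0},
    {"x": 0.6,"y": -5.2,"z": 0,"wx": 0,"wy": 0,"wz": -6,"gripper": 0},
    {"x": 0.95,"y": -7.8,"z": 0,"wx": 0,"wy": 0,"wz": -8.7,"gripper": 0},
    {"x": 1.25,"y": -10.4,"z": 0,"wx": 0,"wy": 0,"wz": -8.7,"gripper": 0},
    {"x": 1.25,"y": -10.4,"z": 0,"wx": 0,"wy": 0,"wz": -8.7,"gripper": 0},
  ],
)

```text
time: 22.2
tcp_pos: [0.4479, 0.0835, 0.208]
tool_rot: [0.0, 0.725, 0.688, -0.001]
ft_force: [-0.1, 0.0, -3.4]
width: 0.0133
grip_force: 61.0
```

arm_command(
  commands=[
    {"x": 0,"y": 0,"z": -1,"wx": 0,"wy": 0,"wz": 0,"gripper": 0},
    {"x": 0,"y": 0,"z": -3,"wx": 0,"wy": 0,"wz": 0,"gripper": 0},
    {"x": 0,"y": 0,"z": -5,"wx": 0,"wy": 0,"wz": 0,"gripper": 0},
    {"x": 0,"y": 0,"z": -6.3,"wx": 0,"wy": 0,"wz": 0,"gripper": 0},
    {"x": 0,"y": 0,"z": -7,"wx": 0,"wy": 0,"wz": 0,"gripper": 0},
  ],
)

```text
time: 22.62
tcp_pos: [0.4461, 0.0878, 0.1357]
tool_rot: [-0.001, 0.724, 0.69, -0.001]
ft_force: [-0.5, 0.1, -3.5]
width: 0.0131
grip_force: 60.8
```

arm_command(
  commands=[
    {"x": 0,"y": 0,"z": -1,"wx": 0,"wy": 0,"wz": 0,"gripper": 0},
    {"x": 0,"y": 0,"z": -2,"wx": 0,"wy": 0,"wz": 0,"gripper": 0},
    {"x": 0,"y": 0,"z": -3,"wx": 0,"wy": 0,"wz": 0,"gripper": 0},
    {"x": 0,"y": 0,"z": -3.7,"wx": 0,"wy": 0,"wz": 0,"gripper": 0},
    {"x": 0,"y": 0,"z": -3.7,"wx": 0,"wy": 0,"wz": 0,"gripper": 0},
  ],
)

```text
time: 23.03
tcp_pos: [0.4476, 0.0869, 0.1015]
tool_rot: [0.0, 0.724, 0.69, 0.0]
ft_force: [0.1, 0.3, -2.9]
width: 0.0127
grip_force: 61.9
```

arm_command(
  commands=[
    {"x": 0,"y": 0,"z": -0.2,"wx": 0,"wy": 0,"wz": 0,"gripper": 0},
    {"x": 0,"y": 0,"z": -0.2,"wx": 0,"wy": 0,"wz": 0,"gripper": 70},
    {"x": 0,"y": 0,"z": -0.2,"wx": 0,"wy": 0,"wz": 0,"gripper": 70},
    {"x": 0,"y": 0,"z": -0.2,"wx": 0,"wy": 0,"wz": 0,"gripper": 70},
    {"x": 0,"y": 0,"z": 1,"wx": 0,"wy": 0,"wz": 0,"gripper": 70},
  ],
)

```text
time: 23.45
tcp_pos: [0.4464, 0.087, 0.1097]
tool_rot: [-0.001, 0.724, 0.689, -0.001]
ft_force: [-1.5, -0.2, -0.3]
width: 0.0594
grip_force: 0.0
```

arm_command(
  commands=[
    {"x": 0,"y": 0,"z": 2.5,"wx": 0,"wy": 0,"wz": 0,"gripper": 100},
    {"x": 0,"y": 0,"z": 5,"wx": 0,"wy": 0,"wz": 0,"gripper": 100},
    {"x": -0.8,"y": 1.5,"z": 7.5,"wx": 0,"wy": 0,"wz": 4,"gripper": 100},
    {"x": -2.4,"y": 4.5,"z": 7.5,"wx": 0,"wy": 0,"wz": 8,"gripper": 100},
    {"x": -4.2,"y": 7.5,"z": 7.5,"wx": 0,"wy": 0,"wz": 12,"gripper": 100},
  ],
)

```text
time: 23.87
tcp_pos: [0.4066, 0.1622, 0.189]
tool_rot: [0.001, 0.648, 0.762, 0.001]
ft_force: [0.1, 0.5, -0.9]
width: 0.0853
grip_force: 0.0
```

arm_command(
  commands=[
    {"x": -1.7,"y": 2.8,"z": 0,"wx": 0,"wy": 0,"wz": 2,"gripper": 100},
    {"x": -3.4,"y": 5.6,"z": 0,"wx": 0,"wy": 0,"wz": 4,"gripper": 100},
    {"x": -5.1,"y": 8.4,"z": 0,"wx": 0,"wy": 0,"wz": 4.7,"gripper": 100},
    {"x": -6.7,"y": 11,"z": -1,"wx": 0,"wy": 0,"wz": 4.7,"gripper": 100},
    {"x": -6.7,"y": 11,"z": -1,"wx": 0,"wy": 0,"wz": 4.7,"gripper": 100},
  ],
)

```text
time: 24.28
tcp_pos: [0.3356, 0.2751, 0.1762]
tool_rot: [-0.001, 0.615, 0.789, 0.0]
ft_force: [-0.1, -1.9, -0.6]
width: 0.0857
grip_force: 0.0
```

```bash
python3 - <<'E'
from h import *
obs()
im=get_image("wrist")
print([(np.round(d["xyz"],4).tolist(),round(d["score"],2)) for d in mark_of("wrist","mould0_mid")][:3])
blues("wrist",im,mn=200)
im=get_image("scene")
print([(np.round(d["xyz"],4).tolist(),round(d["score"],2)) for d in mark_of("scene","mould2_mid")+mark_of("scene","mould0_mid")])
E
```

```text
t 24.28 tcp [0.3356 0.2751 0.1762] xdir 104.1 w 0.0857 q [ 0.38 -0.42 -0.48  1.51  0.    1.71] F [-0.1 -1.9 -0.6]
[([0.3363, 0.2729, 0.054], 0.91)]
blue [214, 150, 87, 13, 981] (array([331. , 307.2]), array([57.8,  8.2]), 14.1)
blue [249, 173, 19, 62, 1038] (array([340. , 273.9]), array([45.9, 12.4]), -74.2)
blue [144, 305, 49, 60, 1057] (array([298.2, 143.8]), array([56.5, 38.4]), 79.0)
[([0.4481, 0.0894, 0.0761], 0.79), ([0.4814, -0.153, 0.1043], 0.18), ([0.3384, 0.2707, 0.0569], 0.76), ([0.3377, -0.2904, 0.0486], 0.63)]
```

arm_command(
  commands=[
    {"x": 0,"y": 0.1,"z": -3,"wx": 0,"wy": 0,"wz": 0.7,"gripper": 100},
    {"x": 0,"y": 0.1,"z": -6,"wx": 0,"wy": 0,"wz": 0.7,"gripper": 100},
    {"x": 0,"y": 0.1,"z": -8,"wx": 0,"wy": 0,"wz": 0.7,"gripper": 100},
    {"x": 0,"y": 0.1,"z": -9.7,"wx": 0,"wy": 0,"wz": 0.7,"gripper": 100},
    {"x": 0,"y": 0.1,"z": -9.7,"wx": 0,"wy": 0,"wz": 0.7,"gripper": 60},
  ],
)

```text
time: 24.95
tcp_pos: [0.3373, 0.2712, 0.0762]
tool_rot: [-0.001, 0.613, 0.79, -0.002]
ft_force: [-0.3, -0.3, -0.7]
width: 0.0753
grip_force: 0.0
```

arm_command(
  commands=[
    {"x": 0,"y": 0,"z": 0,"wx": 0,"wy": 0,"wz": 0,"gripper": 0},
    {"x": 0,"y": 0,"z": 0,"wx": 0,"wy": 0,"wz": 0,"gripper": 0},
    {"x": 0,"y": 0,"z": 0,"wx": 0,"wy": 0,"wz": 0,"gripper": 0},
    {"x": 0,"y": 0,"z": 0,"wx": 0,"wy": 0,"wz": 0,"gripper": 0},
    {"x": 0,"y": 0,"z": 0,"wx": 0,"wy": 0,"wz": 0,"gripper": 0},
  ],
)

```text
time: 25.37
tcp_pos: [0.3391, 0.2731, 0.0803]
tool_rot: [0.0, 0.612, 0.791, 0.001]
ft_force: [2.2, -0.7, -4.4]
width: 0.0135
grip_force: 62.1
```

arm_command(
  commands=[
    {"x": 0,"y": 0,"z": 0,"wx": 0,"wy": 0,"wz": 0,"gripper": 0},
    {"x": 0,"y": 0,"z": 0,"wx": 0,"wy": 0,"wz": 0,"gripper": 0},
    {"x": 0,"y": 0,"z": 0,"wx": 0,"wy": 0,"wz": 0,"gripper": 0},
    {"x": 0,"y": 0,"z": 0,"wx": 0,"wy": 0,"wz": 0,"gripper": 0},
  ],
)

```text
time: 25.7
tcp_pos: [0.3389, 0.273, 0.0801]
tool_rot: [0.0, 0.612, 0.791, 0.0]
ft_force: [-2.7, -2.0, 5.9]
width: 0.0131
grip_force: 62.5
```

arm_command(
  commands=[
    {"x": 0,"y": 0,"z": 3,"wx": 0,"wy": 0,"wz": 0,"gripper": 0},
    {"x": 0,"y": 0,"z": 6,"wx": 0,"wy": 0,"wz": 0,"gripper": 0},
    {"x": 0,"y": 0,"z": 9.5,"wx": 0,"wy": 0,"wz": 0,"gripper": 0},
    {"x": 0,"y": 0,"z": 13,"wx": 0,"wy": 0,"wz": -2,"gripper": 0},
    {"x": 0.8,"y": -1.5,"z": 14.5,"wx": 0,"wy": 0,"wz": -4,"gripper": 0},
  ],
)

```text
time: 26.12
tcp_pos: [0.3466, 0.2595, 0.2285]
tool_rot: [0.001, 0.639, 0.77, 0.002]
ft_force: [1.3, 0.0, -2.8]
width: 0.0129
grip_force: 61.1
```

arm_command(
  commands=[
    {"x": 1.3,"y": -3,"z": 0,"wx": 0,"wy": 0,"wz": -2,"gripper": 0},
    {"x": 2.8,"y": -6.4,"z": 0,"wx": 0,"wy": 0,"wz": -4,"gripper": 0},
    {"x": 4.3,"y": -9.8,"z": 0,"wx": 0,"wy": 0,"wz": -6,"gripper": 0},
    {"x": 5.8,"y": -13.2,"z": 0,"wx": 0,"wy": 0,"wz": -8,"gripper": 0},
    {"x": 7.3,"y": -16.6,"z": 0,"wx": 0,"wy": 0,"wz": -10,"gripper": 0},
  ],
)

```text
time: 26.53
tcp_pos: [0.4197, 0.0903, 0.224]
tool_rot: [-0.0, 0.704, 0.71, -0.0]
ft_force: [1.6, 0.1, -2.8]
width: 0.0127
grip_force: 61.0
```

arm_command(
  commands=[
    {"x": 1.3,"y": -3,"z": 0,"wx": 0,"wy": 0,"wz": -2,"gripper": 0},
    {"x": 2.3,"y": -5.2,"z": 0,"wx": 0,"wy": 0,"wz": -3.6,"gripper": 0},
    {"x": 2.55,"y": -5.95,"z": 0,"wx": 0,"wy": 0,"wz": -3.6,"gripper": 0},
    {"x": 2.55,"y": -5.95,"z": 0,"wx": 0,"wy": 0,"wz": -3.6,"gripper": 0},
    {"x": 2.55,"y": -5.95,"z": -1,"wx": 0,"wy": 0,"wz": -3.6,"gripper": 0},
  ],
)

```text
time: 26.95
tcp_pos: [0.4454, 0.0325, 0.2153]
tool_rot: [0.001, 0.726, 0.688, 0.001]
ft_force: [-0.2, 0.2, -3.2]
width: 0.0127
grip_force: 61.1
```

arm_command(
  commands=[
    {"x": 0,"y": 0,"z": -2,"wx": 0,"wy": 0,"wz": 0,"gripper": 0},
    {"x": 0,"y": 0,"z": -4,"wx": 0,"wy": 0,"wz": 0,"gripper": 0},
    {"x": 0,"y": 0,"z": -5.5,"wx": 0,"wy": 0,"wz": 0,"gripper": 0},
    {"x": 0,"y": 0,"z": -6.5,"wx": 0,"wy": 0,"wz": 0,"gripper": 0},
    {"x": 0,"y": 0,"z": -7.5,"wx": 0,"wy": 0,"wz": 0,"gripper": 0},
  ],
)

```text
time: 27.37
tcp_pos: [0.4443, 0.0336, 0.138]
tool_rot: [-0.0, 0.725, 0.689, -0.0]
ft_force: [-0.1, 0.3, -2.8]
width: 0.013
grip_force: 61.0
```

arm_command(
  commands=[
    {"x": 0,"y": 0,"z": -1,"wx": 0,"wy": 0,"wz": 0,"gripper": 0},
    {"x": 0,"y": 0,"z": -2,"wx": 0,"wy": 0,"wz": 0,"gripper": 0},
    {"x": 0,"y": 0,"z": -3,"wx": 0,"wy": 0,"wz": 0,"gripper": 0},
    {"x": 0,"y": 0,"z": -3.8,"wx": 0,"wy": 0,"wz": 0,"gripper": 0},
    {"x": 0,"y": 0,"z": -3.8,"wx": 0,"wy": 0,"wz": 0,"gripper": 0},
  ],
)

```text
time: 27.78
tcp_pos: [0.4452, 0.0324, 0.1018]
tool_rot: [0.0, 0.725, 0.688, 0.0]
ft_force: [-0.1, -0.3, -3.3]
width: 0.0128
grip_force: 62.3
```

arm_command(
  commands=[
    {"x": 0,"y": 0,"z": -0.2,"wx": 0,"wy": 0,"wz": 0,"gripper": 0},
    {"x": 0,"y": 0,"z": -0.2,"wx": 0,"wy": 0,"wz": 0,"gripper": 70},
    {"x": 0,"y": 0,"z": -0.2,"wx": 0,"wy": 0,"wz": 0,"gripper": 70},
    {"x": 0,"y": 0,"z": -0.2,"wx": 0,"wy": 0,"wz": 0,"gripper": 70},
    {"x": 0,"y": 0,"z": 1,"wx": 0,"wy": 0,"wz": 0,"gripper": 70},
  ],
)

```text
time: 28.2
tcp_pos: [0.4439, 0.0326, 0.1097]
tool_rot: [-0.001, 0.726, 0.688, -0.001]
ft_force: [0.3, 0.9, -0.1]
width: 0.0592
grip_force: 0.0
```

arm_command(
  commands=[
    {"x": 0,"y": 0,"z": 2.5,"wx": 0,"wy": 0,"wz": 0,"gripper": 100},
    {"x": 0,"y": 0,"z": 5,"wx": 0,"wy": 0,"wz": 0,"gripper": 100},
    {"x": -0.5,"y": -1.5,"z": 8,"wx": 0,"wy": 0,"wz": 1,"gripper": 100},
    {"x": -1.7,"y": -5,"z": 8,"wx": 0,"wy": 0,"wz": 2,"gripper": 100},
    {"x": -3,"y": -8.7,"z": 8,"wx": 0,"wy": 0,"wz": 3,"gripper": 100},
  ],
)

```text
time: 28.62
tcp_pos: [0.4158, -0.0552, 0.1942]
tool_rot: [0.002, 0.706, 0.709, 0.001]
ft_force: [0.5, -0.1, -0.4]
width: 0.0856
grip_force: 0.0
```

arm_command(
  commands=[
    {"x": -1.3,"y": -3.8,"z": 0,"wx": 0,"wy": 0,"wz": 0,"gripper": 100},
    {"x": -2.6,"y": -7.6,"z": 0,"wx": 0,"wy": 0,"wz": 0,"gripper": 100},
    {"x": -3.9,"y": -11.4,"z": 0,"wx": 0,"wy": 0,"wz": 0,"gripper": 100},
    {"x": -5.2,"y": -15.2,"z": 0,"wx": 0,"wy": 0,"wz": 0,"gripper": 100},
    {"x": -6.5,"y": -19,"z": 0,"wx": 0,"wy": 0,"wz": 0,"gripper": 100},
  ],
)

```text
time: 29.03
tcp_pos: [0.349, -0.2466, 0.1924]
tool_rot: [0.001, 0.707, 0.707, -0.0]
ft_force: [2.1, -0.1, -0.6]
width: 0.0855
grip_force: 0.0
```

arm_command(
  commands=[
    {"x": -1.3,"y": -3.8,"z": -1,"wx": 0,"wy": 0,"wz": 0,"gripper": 100},
    {"x": -1.35,"y": -4.5,"z": -1,"wx": 0,"wy": 0,"wz": 0,"gripper": 100},
    {"x": -1.35,"y": -4.5,"z": -1,"wx": 0,"wy": 0,"wz": 0,"gripper": 100},
    {"x": -1.35,"y": -4.5,"z": -1,"wx": 0,"wy": 0,"wz": 0,"gripper": 100},
  ],
)

```text
time: 29.37
tcp_pos: [0.3364, -0.2895, 0.1818]
tool_rot: [-0.0, 0.708, 0.707, 0.0]
ft_force: [1.1, 0.5, -0.5]
width: 0.0853
grip_force: 0.0
```

```bash
python3 - <<'E'
from h import *
obs()
im=get_image("wrist")
print([(np.round(d["xyz"],4).tolist(),round(d["score"],2)) for d in mark_of("wrist","mould1_mid")][:3])
blues("wrist",im,mn=200)
im=get_image("top")
print([(np.round(d["xyz"],4).tolist(),round(d["score"],2)) for l in("mould2_mid","mould0_mid","mould1_mid","crank_hub","crank_knob") for d in mark_of("top",l)])
E
```

```text
t 29.37 tcp [ 0.3364 -0.2895  0.1818] xdir 89.9 w 0.0853 q [-1.01 -0.39 -0.44  1.52  0.    0.57] F [ 1.1  0.5 -0.5]
[([0.34, -0.2918, 0.0564], 0.84), ([0.3384, -0.2902, -0.0055], 0.34)]
blue [212, 148, 86, 12, 912] (array([ 337.1, -252.6]), array([58.3,  7.6]), 0.1)
blue [247, 170, 18, 60, 993] (array([ 337.8, -286.6]), array([44.9, 12.4]), -89.4)
[([0.4434, 0.0848, 0.0784], 0.87), ([0.6184, 0.1085, 0.0005], 0.18), ([0.4442, 0.0325, 0.0813], 0.68), ([0.3342, -0.2925, 0.0509], 0.84), ([0.4339, -0.185, 0.0884], 0.82), ([0.4382, -0.0389, -0.0009], 0.39), ([0.4855, -0.1563, 0.1062], 0.65)]
```

arm_command(
  commands=[
    {"x": 0.1,"y": 0.1,"z": -3,"wx": 0,"wy": 0,"wz": 0,"gripper": 100},
    {"x": 0.1,"y": 0.1,"z": -6,"wx": 0,"wy": 0,"wz": 0,"gripper": 100},
    {"x": 0.1,"y": 0.1,"z": -8.5,"wx": 0,"wy": 0,"wz": 0,"gripper": 100},
    {"x": 0.1,"y": 0.1,"z": -10.3,"wx": 0,"wy": 0,"wz": 0,"gripper": 100},
    {"x": 0.1,"y": 0.1,"z": -10.3,"wx": 0,"wy": 0,"wz": 0,"gripper": 60},
  ],
)

```text
time: 30.18
tcp_pos: [0.3363, -0.2862, 0.0746]
tool_rot: [-0.003, 0.707, 0.707, 0.001]
ft_force: [-0.8, 1.1, -0.9]
width: 0.0751
grip_force: 0.0
```

arm_command(
  commands=[
    {"x": 0,"y": 0,"z": 0,"wx": 0,"wy": 0,"wz": 0,"gripper": 0},
    {"x": 0,"y": 0,"z": 0,"wx": 0,"wy": 0,"wz": 0,"gripper": 0},
    {"x": 0,"y": 0,"z": 0,"wx": 0,"wy": 0,"wz": 0,"gripper": 0},
    {"x": 0,"y": 0,"z": 0,"wx": 0,"wy": 0,"wz": 0,"gripper": 0},
    {"x": 0,"y": 0,"z": 0,"wx": 0,"wy": 0,"wz": 0,"gripper": 0},
  ],
)

```text
time: 30.6
tcp_pos: [0.3378, -0.2892, 0.0794]
tool_rot: [0.001, 0.707, 0.707, -0.0]
ft_force: [2.0, 0.0, -4.8]
width: 0.0126
grip_force: 62.4
```

arm_command(
  commands=[
    {"x": 0,"y": 0,"z": 0,"wx": 0,"wy": 0,"wz": 0,"gripper": 0},
    {"x": 0,"y": 0,"z": 0,"wx": 0,"wy": 0,"wz": 0,"gripper": 0},
    {"x": 0,"y": 0,"z": 0,"wx": 0,"wy": 0,"wz": 0,"gripper": 0},
    {"x": 0,"y": 0,"z": 0,"wx": 0,"wy": 0,"wz": 0,"gripper": 0},
  ],
)

```text
time: 30.93
tcp_pos: [0.3377, -0.2891, 0.0792]
tool_rot: [0.001, 0.707, 0.707, -0.0]
ft_force: [-2.9, 0.3, 5.8]
width: 0.0128
grip_force: 62.5
```

arm_command(
  commands=[
    {"x": 0,"y": 0,"z": 3,"wx": 0,"wy": 0,"wz": 0,"gripper": 0},
    {"x": 0,"y": 0,"z": 6.5,"wx": 0,"wy": 0,"wz": 0,"gripper": 0},
    {"x": 0,"y": 0,"z": 10,"wx": 0,"wy": 0,"wz": 0,"gripper": 0},
    {"x": 0,"y": 0,"z": 13.5,"wx": 0,"wy": 0,"wz": 0,"gripper": 0},
    {"x": 0.5,"y": 1.2,"z": 16,"wx": 0,"wy": 0,"wz": 0,"gripper": 0},
  ],
)

```text
time: 31.35
tcp_pos: [0.3423, -0.2779, 0.2409]
tool_rot: [0.001, 0.708, 0.706, -0.0]
ft_force: [-0.2, -1.4, -3.1]
width: 0.013
grip_force: 61.1
```

arm_command(
  commands=[
    {"x": 1.3,"y": 3.3,"z": 0,"wx": 0,"wy": 0,"wz": -0.5,"gripper": 0},
    {"x": 2.6,"y": 6.6,"z": 0,"wx": 0,"wy": 0,"wz": -1,"gripper": 0},
    {"x": 3.9,"y": 9.9,"z": 0,"wx": 0,"wy": 0,"wz": -1.5,"gripper": 0},
    {"x": 5.3,"y": 13.4,"z": 0,"wx": 0,"wy": 0,"wz": -2,"gripper": 0},
    {"x": 6.7,"y": 17,"z": 0,"wx": 0,"wy": 0,"wz": -2.9,"gripper": 0},
  ],
)

```text
time: 31.77
tcp_pos: [0.4097, -0.105, 0.238]
tool_rot: [-0.0, 0.725, 0.688, 0.0]
ft_force: [0.4, -0.9, -3.7]
width: 0.0131
grip_force: 60.9
```

arm_command(
  commands=[
    {"x": 1.3,"y": 3.3,"z": 0,"wx": 0,"wy": 0,"wz": 0,"gripper": 0},
    {"x": 2.6,"y": 6.5,"z": 0,"wx": 0,"wy": 0,"wz": 0,"gripper": 0},
    {"x": 3.3,"y": 8.45,"z": 0,"wx": 0,"wy": 0,"wz": 0,"gripper": 0},
    {"x": 3.3,"y": 8.45,"z": 0,"wx": 0,"wy": 0,"wz": 0,"gripper": 0},
    {"x": 3.3,"y": 8.45,"z": -1,"wx": 0,"wy": 0,"wz": 0,"gripper": 0},
  ],
)

```text
time: 32.18
tcp_pos: [0.4432, -0.0213, 0.2292]
tool_rot: [0.001, 0.724, 0.69, 0.0]
ft_force: [0.4, 0.1, -3.4]
width: 0.013
grip_force: 61.0
```

arm_command(
  commands=[
    {"x": 0,"y": 0,"z": -2,"wx": 0,"wy": 0,"wz": 0,"gripper": 0},
    {"x": 0,"y": 0,"z": -4,"wx": 0,"wy": 0,"wz": 0,"gripper": 0},
    {"x": 0,"y": 0,"z": -6,"wx": 0,"wy": 0,"wz": 0,"gripper": 0},
    {"x": 0,"y": 0,"z": -7.5,"wx": 0,"wy": 0,"wz": 0,"gripper": 0},
    {"x": 0,"y": 0,"z": -9,"wx": 0,"wy": 0,"wz": 0,"gripper": 0},
  ],
)

```text
time: 32.6
tcp_pos: [0.4416, -0.0228, 0.136]
tool_rot: [-0.001, 0.725, 0.688, -0.0]
ft_force: [0.1, 1.0, -3.9]
width: 0.0132
grip_force: 60.9
```

arm_command(
  commands=[
    {"x": 0,"y": 0,"z": -1,"wx": 0,"wy": 0,"wz": 0,"gripper": 0},
    {"x": 0,"y": 0,"z": -2,"wx": 0,"wy": 0,"wz": 0,"gripper": 0},
    {"x": 0,"y": 0,"z": -3,"wx": 0,"wy": 0,"wz": 0,"gripper": 0},
    {"x": 0,"y": 0,"z": -3.8,"wx": 0,"wy": 0,"wz": 0,"gripper": 0},
    {"x": 0,"y": 0,"z": -3.8,"wx": 0,"wy": 0,"wz": 0,"gripper": 0},
  ],
)

```text
time: 33.02
tcp_pos: [0.4428, -0.0225, 0.101]
tool_rot: [0.001, 0.725, 0.689, 0.0]
ft_force: [0.8, -0.1, -3.1]
width: 0.0131
grip_force: 62.0
```

Now I release, lift off toward the crank, and look at the result.

arm_command(
  commands=[
    {"x": 0,"y": 0,"z": -0.2,"wx": 0,"wy": 0,"wz": 0,"gripper": 0},
    {"x": 0,"y": 0,"z": -0.2,"wx": 0,"wy": 0,"wz": 0,"gripper": 70},
    {"x": 0,"y": 0,"z": -0.2,"wx": 0,"wy": 0,"wz": 0,"gripper": 70},
    {"x": 0,"y": 0,"z": -0.2,"wx": 0,"wy": 0,"wz": 0,"gripper": 70},
    {"x": 0,"y": 0,"z": 1,"wx": 0,"wy": 0,"wz": 0,"gripper": 70},
  ],
)

```text
time: 33.43
tcp_pos: [0.4415, -0.0218, 0.1088]
tool_rot: [-0.001, 0.725, 0.689, -0.001]
ft_force: [-0.4, 0.6, -0.2]
width: 0.0596
grip_force: 0.0
```

arm_command(
  commands=[
    {"x": 0,"y": 0,"z": 2.5,"wx": 0,"wy": 0,"wz": 0,"gripper": 100},
    {"x": 0,"y": 0,"z": 5,"wx": 0,"wy": 0,"wz": 0,"gripper": 100},
    {"x": 0,"y": -1.5,"z": 8,"wx": 0,"wy": 0,"wz": -7,"gripper": 100},
    {"x": 0.7,"y": -4.5,"z": 11,"wx": 0,"wy": 0,"wz": -14,"gripper": 100},
    {"x": 1.4,"y": -7.5,"z": 11,"wx": 0,"wy": 0,"wz": -21,"gripper": 100},
  ],
)

```text
time: 33.85
tcp_pos: [0.4586, -0.0984, 0.2272]
tool_rot: [0.004, 0.839, 0.544, 0.002]
ft_force: [2.4, 0.1, -0.1]
width: 0.0855
grip_force: 0.0
```

arm_command(
  commands=[
    {"x": 0.6,"y": -1,"z": 0,"wx": 0,"wy": 0,"wz": -7,"gripper": 100},
    {"x": 1.2,"y": -2,"z": 0,"wx": 0,"wy": 0,"wz": -14,"gripper": 100},
    {"x": 1.8,"y": -3,"z": 0,"wx": 0,"wy": 0,"wz": -21,"gripper": 100},
    {"x": 2.4,"y": -4,"z": 0,"wx": 0,"wy": 0,"wz": -28,"gripper": 100},
    {"x": 2.8,"y": -5,"z": 0,"wx": 0,"wy": 0,"wz": -35,"gripper": 100},
  ],
)

```text
time: 34.27
tcp_pos: [0.485, -0.1478, 0.2211]
tool_rot: [0.0, 0.964, 0.265, 0.0]
ft_force: [0.4, -0.3, -0.5]
width: 0.0853
grip_force: 0.0
```

```bash
python3 - <<'E'
from h import *
obs()
im=get_image("wrist")
print([(l,np.round(d["xyz"],4).tolist(),round(d["score"],2)) for l in("crank_hub","crank_knob") for d in mark_of("wrist",l)])
im1=get_image("scene")
print([(l,np.round(d["xyz"],4).tolist(),round(d["score"],2)) for l in("mould2_mid","mould0_mid","mould1_mid","crank_hub","crank_knob") for d in mark_of("scene",l)])
im2=get_image("top"); blues("top",im2,.13)
print([(l,np.round(d["xyz"],4).tolist(),round(d["score"],2)) for l in("mould2_mid","mould0_mid","mould1_mid","crank_hub","crank_knob") for d in mark_of("top",l)])
cv2.imwrite("pics/row.png",np.hstack([cv2.resize(im1[150:270,180:340],(480,360),interpolation=cv2.INTER_CUBIC),cv2.resize(im,(320,360))])[:,:,::-1])
E
```

```text
t 34.27 tcp [ 0.485  -0.1478  0.2211] xdir 30.7 w 0.0853 q [-0.55 -0.18 -0.2   1.55  0.    2.05] F [ 0.4 -0.3 -0.5]
[('crank_hub', [0.4297, -0.1849, 0.0911], 0.85), ('crank_knob', [0.4507, 0.0383, 0.0199], 0.73), ('crank_knob', [0.4868, -0.1566, 0.1075], 0.56)]
[('mould2_mid', [0.4502, 0.0893, 0.076], 0.83), ('mould0_mid', [0.4493, 0.0374, 0.076], 0.7), ('mould1_mid', [0.4432, -0.0221, 0.0706], 0.76), ('crank_hub', [0.4319, -0.1826, 0.0912], 0.66), ('crank_knob', [0.4834, -0.1539, 0.104], 0.61)]
blue [243, 195, 15, 5, 41] (array([443.5, -24.4]), array([33.1,  9.5]), 89.2)
blue [207, 250, 24, 24, 105] (array([298.6,  55. ]), array([66.8, 26.8]), -36.9)
[('mould0_mid', [0.4511, 0.0342, 0.0772], 0.66), ('mould0_mid', [0.4451, -0.0217, 0.0204], 0.25), ('mould1_mid', [0.4447, -0.0237, 0.0754], 0.73), ('crank_knob', [0.4428, -0.0756, 0.0639], 0.45)]
```

View pics/row.png

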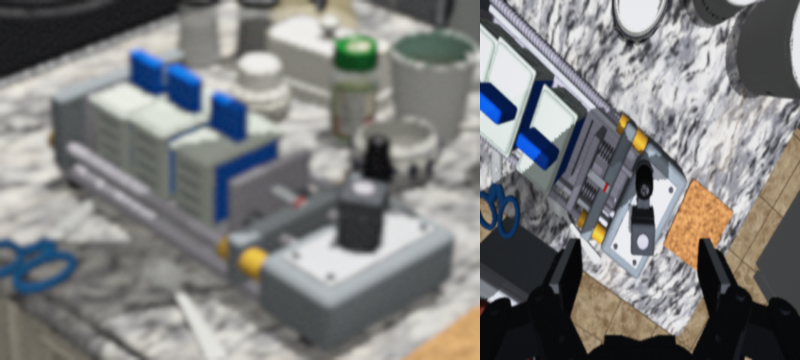

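All three moulds stand in the row, upright with boards toward the plate, and the crank is seated with its arm at about 29°. Next I take the knob.

arm_command(
  commands=[
    {"x": -0.1,"y": -0.85,"z": -3,"wx": 0,"wy": 0,"wz": 0,"gripper": 100},
    {"x": -0.1,"y": -0.85,"z": -6,"wx": 0,"wy": 0,"wz": 0,"gripper": 100},
    {"x": -0.1,"y": -0.85,"z": -9,"wx": 0,"wy": 0,"wz": 0,"gripper": 100},
    {"x": -0.1,"y": -0.85,"z": -11,"wx": 0,"wy": 0,"wz": 0,"gripper": 100},
    {"x": -0.1,"y": -0.85,"z": -12.2,"wx": 0,"wy": 0,"wz": 0,"gripper": 100},
  ],
)

```text
time: 35.43
tcp_pos: [0.4822, -0.1548, 0.0955]
tool_rot: [-0.001, 0.963, 0.268, -0.001]
ft_force: [-0.3, 0.4, -0.4]
width: 0.0852
grip_force: 0.0
```

arm_command(
  commands=[
    {"x": 0,"y": 0,"z": 0,"wx": 0,"wy": 0,"wz": 0,"gripper": 0},
    {"x": 0,"y": 0,"z": 0,"wx": 0,"wy": 0,"wz": 0,"gripper": 0},
    {"x": 0,"y": 0,"z": 0,"wx": 0,"wy": 0,"wz": 0,"gripper": 0},
    {"x": 0,"y": 0,"z": 0,"wx": 0,"wy": 0,"wz": 0,"gripper": 0},
    {"x": 0,"y": 0,"z": 0,"wx": 0,"wy": 0,"wz": 0,"gripper": 0},
  ],
  grip_force=45,
)

```text
time: 35.85
tcp_pos: [0.4843, -0.1561, 0.0998]
tool_rot: [0.001, 0.963, 0.268, 0.001]
ft_force: [-1.1, 0.5, 0.3]
width: 0.0254
grip_force: 0.0
```

arm_command(
  commands=[
    {"x": 0,"y": 0,"z": 0,"wx": 0,"wy": 0,"wz": 0,"gripper": 0},
    {"x": 0,"y": 0,"z": 0,"wx": 0,"wy": 0,"wz": 0,"gripper": 0},
    {"x": 0,"y": 0,"z": 0,"wx": 0,"wy": 0,"wz": 0,"gripper": 0},
  ],
)

```text
time: 36.1
tcp_pos: [0.4845, -0.1562, 0.0996]
tool_rot: [0.001, 0.963, 0.268, 0.001]
ft_force: [1.9, -1.0, 6.0]
width: 0.0225
grip_force: 44.3
```

arm_command(
  commands=[
    {"x": 0.58,"y": -2.28,"z": 0,"wx": 0,"wy": 0,"wz": 0,"gripper": 0},
    {"x": 0.3,"y": -4.59,"z": 0,"wx": 0,"wy": 0,"wz": 0,"gripper": 0},
    {"x": -0.9,"y": -6.58,"z": 0,"wx": 0,"wy": 0,"wz": 0,"gripper": 0},
    {"x": -2.81,"y": -7.92,"z": 0,"wx": 0,"wy": 0,"wz": 0,"gripper": 0},
    {"x": -5.1,"y": -8.36,"z": 0,"wx": 0,"wy": 0,"wz": 0,"gripper": 0},
  ],
)

```text
time: 36.52
tcp_pos: [0.4338, -0.2398, 0.0995]
tool_rot: [-0.0, 0.963, 0.268, 0.002]
ft_force: [7.5, 15.2, 8.3]
width: 0.0228
grip_force: 45.0
```

arm_command(
  commands=[
    {"x": -2.27,"y": 0.52,"z": 0,"wx": 0,"wy": 0,"wz": 0,"gripper": 0},
    {"x": -4.13,"y": 1.92,"z": 0,"wx": 0,"wy": 0,"wz": 0,"gripper": 0},
    {"x": -5.26,"y": 3.96,"z": 0,"wx": 0,"wy": 0,"wz": 0,"gripper": 0},
    {"x": -5.46,"y": 6.28,"z": 0,"wx": 0,"wy": 0,"wz": 0,"gripper": 0},
    {"x": -4.7,"y": 8.48,"z": 0,"wx": 0,"wy": 0,"wz": 0,"gripper": 0},
  ],
)

```text
time: 36.93
tcp_pos: [0.385, -0.1555, 0.0998]
tool_rot: [0.002, 0.964, 0.267, 0.0]
ft_force: [7.2, -11.2, 1.9]
width: 0.0228
grip_force: 45.0
```

arm_command(
  commands=[
    {"x": 1.59,"y": 1.7,"z": 0,"wx": 0,"wy": 0,"wz": 0,"gripper": 0},
    {"x": 3.73,"y": 2.61,"z": 0,"wx": 0,"wy": 0,"wz": 0,"gripper": 0},
    {"x": 6.06,"y": 2.57,"z": 0,"wx": 0,"wy": 0,"wz": 0,"gripper": 0},
    {"x": 8.17,"y": 1.59,"z": 0,"wx": 0,"wy": 0,"wz": 0,"gripper": 0},
    {"x": 9.7,"y": -0.17,"z": 0,"wx": 0,"wy": 0,"wz": 0,"gripper": 0},
  ],
)

```text
time: 37.35
tcp_pos: [0.4838, -0.1539, 0.0992]
tool_rot: [-0.001, 0.963, 0.269, 0.0]
ft_force: [-9.7, 4.2, 10.3]
width: 0.0229
grip_force: 46.2
```

arm_command(
  commands=[
    {"x": 0.68,"y": -2.23,"z": 0,"wx": 0,"wy": 0,"wz": 0,"gripper": 0},
    {"x": 0.4,"y": -4.54,"z": 0,"wx": 0,"wy": 0,"wz": 0,"gripper": 0},
    {"x": -0.8,"y": -6.53,"z": 0,"wx": 0,"wy": 0,"wz": 0,"gripper": 0},
    {"x": -2.71,"y": -7.87,"z": 0,"wx": 0,"wy": 0,"wz": 0,"gripper": 0},
    {"x": -5,"y": -8.31,"z": 0,"wx": 0,"wy": 0,"wz": 0,"gripper": 0},
  ],
)

```text
time: 37.77
tcp_pos: [0.434, -0.2401, 0.0997]
tool_rot: [0.0, 0.963, 0.268, 0.002]
ft_force: [9.0, 12.4, 8.1]
width: 0.0227
grip_force: 46.3
```

```bash
python3 - <<'E'
from h import *
obs()
for c in("scene","top"):
    im=get_image(c)
    print([(l,np.round(d["xyz"],4).tolist(),round(d["score"],2)) for l in("plate_face","mould2_mid","mould0_mid","mould1_mid","crank_hub","crank_knob") for d in mark_of(c,l)[:1]])
E
```

```text
t 37.77 tcp [ 0.434  -0.2401  0.0997] xdir 31.1 w 0.0227 q [-0.77 -0.2  -0.44  1.33  0.    1.83] F [ 9.  12.4  8.1]
[('plate_face', [0.446, -0.0478, 0.0619], 0.64), ('mould2_mid', [0.4501, 0.0872, 0.075], 0.81), ('mould0_mid', [0.4519, 0.0394, 0.076], 0.94), ('mould1_mid', [0.4411, -0.0197, 0.0691], 0.65), ('crank_hub', [0.4354, -0.1866, 0.0892], 0.64), ('crank_knob', [0.4311, -0.2381, 0.1065], 0.63)]
[('plate_face', [0.4451, -0.0418, 0.0638], 0.51), ('mould2_mid', [0.4468, 0.0855, 0.0756], 0.89), ('mould0_mid', [0.449, 0.0373, 0.0802], 0.86), ('mould1_mid', [0.4402, -0.018, 0.0747], 0.56), ('crank_hub', [0.4453, 0.0817, 0.0785], 0.74)]
```

arm_command(
  commands=[
    {"x": -2.27,"y": 0.52,"z": 0,"wx": 0,"wy": 0,"wz": 0,"gripper": 0},
    {"x": -4.13,"y": 1.92,"z": 0,"wx": 0,"wy": 0,"wz": 0,"gripper": 0},
    {"x": -5.26,"y": 3.96,"z": 0,"wx": 0,"wy": 0,"wz": 0,"gripper": 0},
    {"x": -5.46,"y": 6.28,"z": 0,"wx": 0,"wy": 0,"wz": 0,"gripper": 0},
    {"x": -4.7,"y": 8.48,"z": 0,"wx": 0,"wy": 0,"wz": 0,"gripper": 0},
  ],
)

```text
time: 38.88
tcp_pos: [0.3848, -0.1555, 0.0999]
tool_rot: [0.002, 0.964, 0.267, -0.0]
ft_force: [4.8, -10.4, 4.0]
width: 0.0226
grip_force: 46.0
```

arm_command(
  commands=[
    {"x": 1.59,"y": 1.7,"z": 0,"wx": 0,"wy": 0,"wz": 0,"gripper": 0},
    {"x": 3.73,"y": 2.61,"z": 0,"wx": 0,"wy": 0,"wz": 0,"gripper": 0},
    {"x": 6.06,"y": 2.57,"z": 0,"wx": 0,"wy": 0,"wz": 0,"gripper": 0},
    {"x": 8.17,"y": 1.59,"z": 0,"wx": 0,"wy": 0,"wz": 0,"gripper": 0},
    {"x": 9.7,"y": -0.17,"z": 0,"wx": 0,"wy": 0,"wz": 0,"gripper": 0},
  ],
)

```text
time: 39.3
tcp_pos: [0.4837, -0.1539, 0.0994]
tool_rot: [-0.001, 0.963, 0.269, 0.0]
ft_force: [-10.4, 4.2, 12.2]
width: 0.0227
grip_force: 46.5
```

arm_command(
  commands=[
    {"x": 0,"y": 0,"z": 0,"wx": 0,"wy": 0,"wz": 0,"gripper": 0},
    {"x": 0,"y": 0,"z": 0,"wx": 0,"wy": 0,"wz": 0,"gripper": 0},
  ],
)

```text
time: 39.47
tcp_pos: [0.4848, -0.1569, 0.0999]
tool_rot: [0.001, 0.963, 0.268, 0.002]
ft_force: [5.5, 1.1, 8.5]
width: 0.0226
grip_force: 46.1
```

```bash
python3 - <<'E'
from h import *
obs(); P=[]
for c in("scene","top"):
    im=get_image(c);P.append(im)
    print([(l,np.round(d["xyz"],4).tolist(),round(d["score"],2)) for l in("plate_face","mould2_mid","mould0_mid","mould1_mid","crank_hub","crank_knob") for d in mark_of(c,l)[:1]])
cv2.imwrite("pics/sh.png",np.hstack([cv2.resize(P[0][160:260,200:300],(400,400),interpolation=cv2.INTER_CUBIC),cv2.resize(P[1][165:235,230:300],(400,400),interpolation=cv2.INTER_CUBIC)])[:,:,::-1])
E
```

```text
t 39.47 tcp [ 0.4848 -0.1569  0.0999] xdir 31.1 w 0.0226 q [-0.57 -0.16 -0.4   1.33  0.    2.03] F [5.5 1.1 8.5]
[('plate_face', [0.4483, -0.0315, 0.0635], 0.71), ('mould2_mid', [0.4472, 0.0917, 0.0759], 0.59), ('mould0_mid', [0.4501, 0.0414, 0.0768], 0.58), ('mould1_mid', [0.44, -0.0027, 0.0705], 0.6), ('crank_knob', [0.4839, -0.1566, 0.1066], 0.63)]
[('plate_face', [0.4457, -0.03, 0.0639], 0.49), ('mould2_mid', [0.4419, 0.0899, 0.0745], 0.83), ('mould0_mid', [0.4493, 0.0405, 0.0802], 0.56), ('mould1_mid', [0.4417, -0.0067, 0.0751], 0.94), ('crank_knob', [0.6192, -0.066, -0.0022], 0.26)]
```

View pics/sh.png

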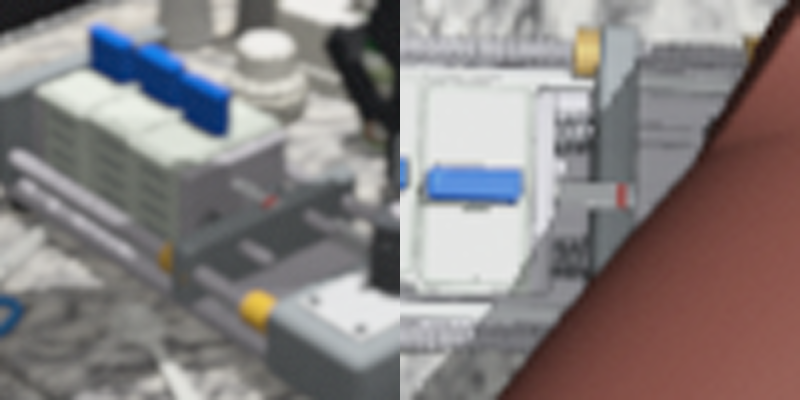

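The row is closed up. The red band at (622,195) is about 16 px (≈7 mm) ahead of the rear edge at x≈638, so roughly 95° more.

arm_command(
  commands=[
    {"x": 0.68,"y": -2.23,"z": 0,"wx": 0,"wy": 0,"wz": 0,"gripper": 0},
    {"x": 0.4,"y": -4.54,"z": 0,"wx": 0,"wy": 0,"wz": 0,"gripper": 0},
    {"x": -0.8,"y": -6.53,"z": 0,"wx": 0,"wy": 0,"wz": 0,"gripper": 0},
    {"x": -2.71,"y": -7.87,"z": 0,"wx": 0,"wy": 0,"wz": 0,"gripper": 0},
    {"x": -2.71,"y": -7.87,"z": 0,"wx": 0,"wy": 0,"wz": 0,"gripper": 0},
  ],
)

```text
time: 40.58
tcp_pos: [0.4547, -0.236, 0.1]
tool_rot: [-0.0, 0.964, 0.267, 0.001]
ft_force: [-1.4, 4.0, 12.8]
width: 0.0225
grip_force: 47.2
```

arm_command(
  commands=[
    {"x": 0,"y": 0,"z": 0,"wx": 0,"wy": 0,"wz": 0,"gripper": 0},
    {"x": 0,"y": 0,"z": 0,"wx": 0,"wy": 0,"wz": 0,"gripper": 0},
    {"x": 0,"y": 0,"z": 0,"wx": 0,"wy": 0,"wz": 0,"gripper": 0},
  ],
)

```text
time: 40.83
tcp_pos: [0.4557, -0.2355, 0.1]
tool_rot: [0.001, 0.963, 0.268, 0.0]
ft_force: [-3.0, -0.3, 11.6]
width: 0.0228
grip_force: 47.1
```

```bash
python3 - <<'E'
from h import *
obs(); P=[]
for c in("scene","top"):
    im=get_image(c);P.append(im)
cv2.imwrite("pics/sh2.png",np.hstack([cv2.resize(P[0][160:260,200:300],(400,400),interpolation=cv2.INTER_CUBIC),cv2.resize(P[1][165:235,230:300],(400,400),interpolation=cv2.INTER_CUBIC)])[:,:,::-1])
E
```

```text
t 40.83 tcp [ 0.4557 -0.2355  0.1   ] xdir 31.1 w 0.0228 q [-0.73 -0.15 -0.39  1.33 -0.    1.87] F [-3.  -0.3 11.6]
```

View pics/sh2.png

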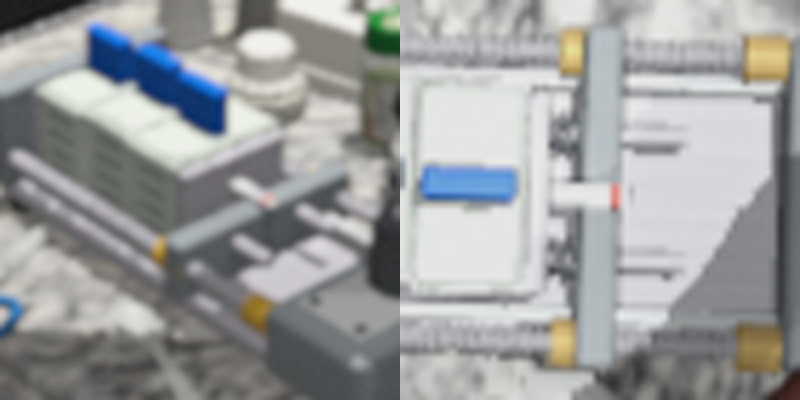

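The red band sits exactly at the crosshead's rear edge (px 614 against 618). I'll release the knob with a small opening, lift, and turn to pinch the hub across its y.

arm_command(
  commands=[
    {"x": 0,"y": 0,"z": 0,"wx": 0,"wy": 0,"wz": 0,"gripper": 36},
    {"x": 0,"y": 0,"z": 0,"wx": 0,"wy": 0,"wz": 0,"gripper": 36},
    {"x": 0,"y": 0,"z": 0,"wx": 0,"wy": 0,"wz": 0,"gripper": 36},
    {"x": 0,"y": 0,"z": 1.5,"wx": 0,"wy": 0,"wz": 0,"gripper": 36},
    {"x": 0,"y": 0,"z": 4,"wx": 0,"wy": 0,"wz": 0,"gripper": 36},
  ],
)

```text
time: 41.35
tcp_pos: [0.4538, -0.2333, 0.1357]
tool_rot: [-0.002, 0.963, 0.268, -0.002]
ft_force: [0.8, -1.5, -0.1]
width: 0.0309
grip_force: 0.0
```

arm_command(
  commands=[
    {"x": 0,"y": 0,"z": 3,"wx": 0,"wy": 0,"wz": 0,"gripper": 36},
    {"x": -0.5,"y": 1,"z": 5,"wx": 0,"wy": 0,"wz": 7,"gripper": 100},
    {"x": -1,"y": 2,"z": 7,"wx": 0,"wy": 0,"wz": 14,"gripper": 100},
    {"x": -1.5,"y": 3.5,"z": 7,"wx": 0,"wy": 0,"wz": 21,"gripper": 100},
    {"x": -2.2,"y": 5.2,"z": 7,"wx": 0,"wy": 0,"wz": 28,"gripper": 100},
  ],
)

```text
time: 41.77
tcp_pos: [0.4337, -0.1829, 0.2094]
tool_rot: [0.001, 0.869, 0.495, 0.0]
ft_force: [0.7, -0.0, 0.6]
width: 0.0773
grip_force: 0.0
```

arm_command(
  commands=[
    {"x": 0,"y": 0,"z": 0,"wx": 0,"wy": 0,"wz": 7,"gripper": 100},
    {"x": 0,"y": 0,"z": 0,"wx": 0,"wy": 0,"wz": 14,"gripper": 100},
    {"x": 0,"y": 0,"z": 0,"wx": 0,"wy": 0,"wz": 21,"gripper": 100},
    {"x": 0,"y": 0,"z": 0,"wx": 0,"wy": 0,"wz": 28,"gripper": 100},
    {"x": 0,"y": 0,"z": 0,"wx": 0,"wy": 0,"wz": 35,"gripper": 100},
  ],
)

```text
time: 42.18
tcp_pos: [0.4332, -0.1825, 0.2079]
tool_rot: [-0.0, 0.679, 0.734, 0.0]
ft_force: [0.1, -0.2, -0.7]
width: 0.0855
grip_force: 0.0
```

arm_command(
  commands=[
    {"x": 0,"y": 0,"z": 0,"wx": 0,"wy": 0,"wz": 7,"gripper": 100},
    {"x": 0,"y": 0,"z": 0,"wx": 0,"wy": 0,"wz": 14,"gripper": 100},
    {"x": 0,"y": 0,"z": 0,"wx": 0,"wy": 0,"wz": 19,"gripper": 100},
    {"x": 0,"y": 0,"z": 0,"wx": 0,"wy": 0,"wz": 19,"gripper": 100},
    {"x": 0,"y": 0,"z": 0,"wx": 0,"wy": 0,"wz": 19,"gripper": 100},
  ],
)

```text
time: 42.6
tcp_pos: [0.4333, -0.1827, 0.208]
tool_rot: [-0.0, 0.553, 0.833, 0.0]
ft_force: [-0.2, 0.2, -0.0]
width: 0.0855
grip_force: 0.0
```

```bash
python3 - <<'E'
from h import *
obs()
for c in("wrist","scene","top"):
    im=get_image(c)
    print([(l,np.round(d["xyz"],4).tolist(),round(d["score"],2)) for l in("crank_hub","crank_knob","mat_top") for d in mark_of(c,l)[:2]])
E
```

```text
t 42.6 tcp [ 0.4333 -0.1827  0.208 ] xdir 112.9 w 0.0855 q [-0.68 -0.3  -0.32  1.55  0.    0.49] F [-0.2  0.2 -0. ]
[('crank_hub', [0.6202, -0.0679, 0.0003], 0.63), ('crank_hub', [0.4329, -0.1846, 0.0895], 0.6), ('crank_knob', [0.4552, -0.2363, 0.1012], 0.86), ('mat_top', [0.4467, -0.3048, 0.0068], 0.7)]
[('crank_hub', [0.4341, -0.1871, 0.0896], 0.77), ('crank_hub', [0.618, 0.1059, -0.003], 0.35), ('crank_knob', [0.4553, -0.2345, 0.1075], 0.48), ('crank_knob', [0.4474, 0.0916, 0.0176], 0.26), ('mat_top', [0.4537, -0.2997, 0.0011], 0.55), ('mat_top', [0.4498, 0.0438, 0.0205], 0.17)]
[('crank_hub', [0.4375, -0.1838, 0.089], 0.4), ('mat_top', [0.4508, 0.0428, 0.0206], 0.67), ('mat_top', [0.4376, -0.0386, -0.0029], 0.25)]
```

arm_command(
  commands=[
    {"x": 0,"y": -0.15,"z": -3.5,"wx": 0,"wy": 0,"wz": 0,"gripper": 100},
    {"x": 0,"y": -0.15,"z": -7,"wx": 0,"wy": 0,"wz": 0,"gripper": 100},
    {"x": 0,"y": -0.15,"z": -10,"wx": 0,"wy": 0,"wz": 0,"gripper": 100},
    {"x": 0,"y": -0.15,"z": -12.4,"wx": 0,"wy": 0,"wz": 0,"gripper": 100},
    {"x": 0,"y": -0.15,"z": -12.6,"wx": 0,"wy": 0,"wz": 0,"gripper": 100},
  ],
  grip_force=70,
)

```text
time: 43.62
tcp_pos: [0.431, -0.1824, 0.0776]
tool_rot: [-0.003, 0.551, 0.834, 0.0]
ft_force: [-1.1, 0.5, -0.7]
width: 0.0854
grip_force: 0.0
```

arm_command(
  commands=[
    {"x": 0,"y": 0,"z": 0,"wx": 0,"wy": 0,"wz": 0,"gripper": 30},
    {"x": 0,"y": 0,"z": 0,"wx": 0,"wy": 0,"wz": 0,"gripper": 0},
    {"x": 0,"y": 0,"z": 0,"wx": 0,"wy": 0,"wz": 0,"gripper": 0},
    {"x": 0,"y": 0,"z": 0,"wx": 0,"wy": 0,"wz": 0,"gripper": 0},
    {"x": 0,"y": 0,"z": 0,"wx": 0,"wy": 0,"wz": 0,"gripper": 0},
  ],
)

```text
time: 44.03
tcp_pos: [0.4345, -0.1849, 0.0844]
tool_rot: [0.002, 0.551, 0.834, 0.0]
ft_force: [0.7, 2.0, 4.7]
width: 0.0331
grip_force: 69.1
```

arm_command(
  commands=[
    {"x": 0,"y": 0,"z": 0,"wx": 0,"wy": 0,"wz": 0,"gripper": 0},
    {"x": 0,"y": 0,"z": 0,"wx": 0,"wy": 0,"wz": 0,"gripper": 0},
    {"x": 0,"y": 0,"z": 0,"wx": 0,"wy": 0,"wz": 0,"gripper": 0},
  ],
)

```text
time: 44.28
tcp_pos: [0.4344, -0.1849, 0.0843]
tool_rot: [0.001, 0.551, 0.834, 0.0]
ft_force: [-0.2, 2.1, 7.5]
width: 0.0331
grip_force: 69.4
```

arm_command(
  commands=[
    {"x": 0,"y": 0,"z": 0.5,"wx": 0,"wy": 0,"wz": 0,"gripper": 0},
    {"x": 0,"y": 0,"z": 1,"wx": 0,"wy": 0,"wz": 0,"gripper": 0},
    {"x": 0,"y": 0,"z": 1.5,"wx": 0,"wy": 0,"wz": 0,"gripper": 0},
  ],
)

```text
time: 44.53
tcp_pos: [0.4343, -0.1848, 0.0977]
tool_rot: [0.001, 0.551, 0.834, 0.0]
ft_force: [5.4, -3.3, -9.6]
width: 0.0329
grip_force: 70.7
```

arm_command(
  commands=[
    {"x": 0,"y": 0,"z": 0.8,"wx": 0,"wy": 0,"wz": 0,"gripper": 0},
    {"x": 0,"y": 0,"z": 1.6,"wx": 0,"wy": 0,"wz": 0,"gripper": 0},
    {"x": 0,"y": 0,"z": 3,"wx": 0,"wy": 0,"wz": 0,"gripper": 0},
    {"x": 0,"y": 0,"z": 5,"wx": 0,"wy": 0,"wz": 0,"gripper": 0},
    {"x": 0,"y": 0,"z": 6,"wx": 0,"wy": 0,"wz": 0,"gripper": 0},
  ],
)

```text
time: 44.95
tcp_pos: [0.4338, -0.1846, 0.1598]
tool_rot: [0.001, 0.551, 0.834, -0.0]
ft_force: [0.2, -0.8, -1.8]
width: 0.0331
grip_force: 71.7
```

```bash
python3 - <<'E'
from h import *
obs()
for c in("wrist","scene"):
    im=get_image(c)
    print([(l,np.round(d["xyz"],4).tolist(),round(d["score"],2)) for l in("crank_hub","crank_knob","shaft_top") for d in mark_of(c,l)[:2]])
E
```

```text
t 44.95 tcp [ 0.4338 -0.1846  0.1598] xdir 113.1 w 0.0331 q [-0.68 -0.3  -0.41  1.46  0.    0.49] F [ 0.2 -0.8 -1.8]
[('crank_hub', [0.4326, -0.1872, 0.1655], 0.95), ('shaft_top', [0.4326, -0.1804, 0.0934], 0.87), ('shaft_top', [0.4346, -0.184, 0.1439], 0.54)]
[('crank_hub', [0.4316, -0.1818, 0.1616], 0.92), ('crank_knob', [0.4546, -0.2328, 0.1756], 0.49), ('crank_knob', [0.4422, -0.0062, 0.0217], 0.43), ('shaft_top', [0.4312, -0.1847, 0.094], 0.65)]
```

arm_command(
  commands=[
    {"x": -0.1,"y": -2.4,"z": 0,"wx": 0,"wy": 0,"wz": 6.7,"gripper": 0},
    {"x": -0.3,"y": -4.8,"z": 0,"wx": 0,"wy": 0,"wz": 13.4,"gripper": 0},
    {"x": -0.4,"y": -7.2,"z": 0,"wx": 0,"wy": 0,"wz": 20.1,"gripper": 0},
    {"x": -0.6,"y": -9.6,"z": 0,"wx": 0,"wy": 0,"wz": 26.8,"gripper": 0},
    {"x": -0.7,"y": -12,"z": 0,"wx": 0,"wy": 0,"wz": 33.5,"gripper": 0},
  ],
)

```text
time: 45.77
tcp_pos: [0.4259, -0.3051, 0.1566]
tool_rot: [-0.0, 0.285, 0.959, 0.0]
ft_force: [0.6, -0.2, -3.5]
width: 0.033
grip_force: 71.8
```

arm_command(
  commands=[
    {"x": 0,"y": 0,"z": -1,"wx": 0,"wy": 0,"wz": 6.7,"gripper": 0},
    {"x": 0,"y": 0,"z": -2,"wx": 0,"wy": 0,"wz": 13.4,"gripper": 0},
    {"x": 0,"y": 0,"z": -3,"wx": 0,"wy": 0,"wz": 20.1,"gripper": 0},
    {"x": 0,"y": 0,"z": -4,"wx": 0,"wy": 0,"wz": 26.8,"gripper": 0},
    {"x": 0,"y": 0,"z": -5,"wx": 0,"wy": 0,"wz": 33.5,"gripper": 0},
  ],
)

```text
time: 46.18
tcp_pos: [0.4261, -0.304, 0.106]
tool_rot: [-0.0, -0.004, 1.0, 0.0]
ft_force: [-0.4, -0.2, -3.3]
width: 0.0331
grip_force: 71.8
```

```bash
python3 - <<'E'
from h import *
obs()
for c in("wrist","scene"):
    im=get_image(c)
    print([(l,np.round(d["xyz"],4).tolist(),round(d["score"],2)) for l in("crank_hub","crank_knob","mat_top") for d in mark_of(c,l)[:2]])
E
```

```text
t 46.18 tcp [ 0.4261 -0.304   0.106 ] xdir -179.6 w 0.0331 q [-0.87 -0.11 -0.35  1.34 -0.   -0.88] F [-0.4 -0.2 -3.3]
[('crank_hub', [0.4225, -0.3057, 0.1114], 0.96), ('mat_top', [0.4525, -0.3, 0.0065], 0.85)]
[('crank_hub', [0.421, -0.3062, 0.1115], 0.75), ('crank_hub', [0.4472, 0.1166, 0.061], 0.71), ('crank_knob', [0.48, -0.3025, 0.1328], 0.46), ('crank_knob', [0.4393, -0.0361, -0.0045], 0.15), ('mat_top', [0.4556, -0.3014, 0.0019], 0.89)]
```

arm_command(
  commands=[
    {"x": 0,"y": 0,"z": -2.5,"wx": 0,"wy": 0,"wz": 0,"gripper": 0},
    {"x": 0,"y": 0,"z": -5,"wx": 0,"wy": 0,"wz": 0,"gripper": 0},
    {"x": 0,"y": 0,"z": -7,"wx": 0,"wy": 0,"wz": 0,"gripper": 0},
    {"x": 0,"y": 0,"z": -8,"wx": 0,"wy": 0,"wz": 0,"gripper": 0},
    {"x": 0,"y": 0,"z": -8.2,"wx": 0,"wy": 0,"wz": 0,"gripper": 0},
  ],
)

```text
time: 47.0
tcp_pos: [0.4255, -0.3033, 0.0236]
tool_rot: [-0.001, -0.0, 1.0, 0.001]
ft_force: [-0.5, 0.8, -3.5]
width: 0.033
grip_force: 71.7
```

arm_command(
  commands=[
    {"x": 0,"y": 0,"z": -0.1,"wx": 0,"wy": 0,"wz": 0,"gripper": 0},
    {"x": 0,"y": 0,"z": -0.2,"wx": 0,"wy": 0,"wz": 0,"gripper": 0},
    {"x": 0,"y": 0,"z": -0.2,"wx": 0,"wy": 0,"wz": 0,"gripper": 0},
  ],
)

```text
time: 47.25
tcp_pos: [0.4271, -0.3051, 0.0247]
tool_rot: [0.001, -0.001, 1.0, -0.001]
ft_force: [0.1, -0.7, -3.0]
width: 0.0328
grip_force: 71.7
```

arm_command(
  commands=[
    {"x": 0,"y": 0,"z": -0.2,"wx": 0,"wy": 0,"wz": 0,"gripper": 0},
    {"x": 0,"y": 0,"z": -0.4,"wx": 0,"wy": 0,"wz": 0,"gripper": 0},
    {"x": 0,"y": 0,"z": -0.4,"wx": 0,"wy": 0,"wz": 0,"gripper": 0},
  ],
)

```text
time: 47.5
tcp_pos: [0.427, -0.305, 0.0204]
tool_rot: [0.001, -0.001, 1.0, -0.001]
ft_force: [-1.1, 0.9, 3.5]
width: 0.0325
grip_force: 72.3
```

arm_command(
  commands=[
    {"x": 0,"y": 0,"z": 0,"wx": 0,"wy": 0,"wz": 0,"gripper": 100},
    {"x": 0,"y": 0,"z": 0,"wx": 0,"wy": 0,"wz": 0,"gripper": 100},
    {"x": 0,"y": 0,"z": 0,"wx": 0,"wy": 0,"wz": 0,"gripper": 100},
    {"x": 0,"y": 0,"z": 0,"wx": 0,"wy": 0,"wz": 0,"gripper": 100},
    {"x": 0,"y": 0,"z": 1,"wx": 0,"wy": 0,"wz": 0,"gripper": 100},
  ],
)

```text
time: 47.92
tcp_pos: [0.4255, -0.3033, 0.0278]
tool_rot: [-0.001, -0.001, 1.0, 0.001]
ft_force: [0.3, 0.1, -0.2]
width: 0.0853
grip_force: 0.0
```

arm_command(
  commands=[
    {"x": 0,"y": 0,"z": 3.5,"wx": 0,"wy": 0,"wz": 0,"gripper": 100},
    {"x": 0,"y": 0,"z": 7,"wx": 0,"wy": 0,"wz": 0,"gripper": 100},
    {"x": 0,"y": 0,"z": 11,"wx": 0,"wy": 0,"wz": 0,"gripper": 100},
    {"x": -1,"y": -3,"z": 14,"wx": 0,"wy": 0,"wz": 0,"gripper": 100},
    {"x": -2,"y": -7,"z": 16,"wx": 0,"wy": 0,"wz": 0,"gripper": 100},
  ],
)

```text
time: 48.33
tcp_pos: [0.4089, -0.3691, 0.192]
tool_rot: [0.002, -0.003, 1.0, -0.002]
ft_force: [1.3, -1.0, 0.3]
width: 0.0853
grip_force: 0.0
```

arm_command(
  commands=[
    {"x": -2,"y": -3.5,"z": 0,"wx": 0,"wy": 0,"wz": 0,"gripper": 100},
    {"x": -4,"y": -7,"z": 0,"wx": 0,"wy": 0,"wz": 0,"gripper": 100},
    {"x": -4,"y": -7,"z": 0,"wx": 0,"wy": 0,"wz": 0,"gripper": 100},
    {"x": -4,"y": -7,"z": 0,"wx": 0,"wy": 0,"wz": 0,"gripper": 100},
  ],
)

```text
time: 48.67
tcp_pos: [0.3665, -0.4406, 0.1871]
tool_rot: [0.0, 0.001, 1.0, 0.0]
ft_force: [-0.3, 0.3, -0.1]
width: 0.0857
grip_force: 0.0
```

```bash
python3 - <<'E'
from h import *
obs(); P=[]
for c in("scene","top"):
    im=get_image(c);P.append(im)
    print([(l,np.round(d["xyz"],4).tolist(),round(d["score"],2)) for l in("crank_hub","crank_knob","mat_top","mould0_mid","mould1_mid","mould2_mid","timer","bowl") for d in mark_of(c,l)[:1]])
cv2.imwrite("pics/end.png",np.hstack([cv2.resize(P[0][160:300,190:390],(440,308),interpolation=cv2.INTER_CUBIC),cv2.resize(P[1][150:250,250:350],(308,308),interpolation=cv2.INTER_CUBIC)])[:,:,::-1])
E
```

```text
t 48.67 tcp [ 0.3665 -0.4406  0.1871] xdir 179.9 w 0.0857 q [-1.11  0.02 -0.07  1.48  0.   -1.1 ] F [-0.3  0.3 -0.1]
[('crank_hub', [0.4254, -0.3075, 0.0237], 0.7), ('crank_knob', [0.4786, -0.3039, 0.044], 0.5), ('mat_top', [0.4531, -0.2984, 0.004], 0.8), ('mould0_mid', [0.4506, 0.0451, 0.078], 0.55), ('mould1_mid', [0.4429, 0.0009, 0.0727], 0.84), ('mould2_mid', [0.4479, -0.0285, 0.0642], 0.65), ('timer', [0.6177, 0.1082, -0.0021], 0.59), ('bowl', [0.621, -0.0696, 0.0], 0.96)]
[('crank_hub', [0.425, -0.3045, 0.0221], 0.81), ('crank_knob', [0.4803, -0.3046, 0.043], 0.6), ('mat_top', [0.4526, -0.3012, 0.0049], 0.81), ('mould0_mid', [0.4494, 0.047, 0.0783], 0.96), ('mould1_mid', [0.4435, -0.002, 0.0739], 0.98), ('mould2_mid', [0.4442, 0.001, 0.0193], 0.72), ('timer', [0.6179, 0.1087, 0.0007], 0.82), ('bowl', [0.6193, -0.0679, -0.0001], 0.57)]
```

View pics/end.png

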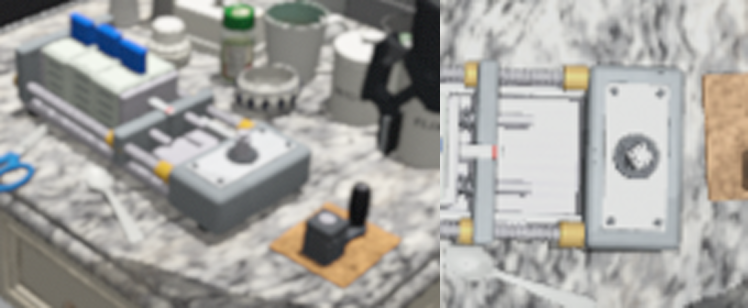

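The crank lies flat on its mat at (325,230), the row is clamped, and the red band is at the crosshead's rear edge (493,152). Handing in.

```bash
python3 -c "
from rig import *
print(sign_off())"
```

```text
the job is handed in; nothing more can be done
None
```

The job is handed in with no verdict shown: all three moulds are clamped against the stop plate with the red band at the crosshead's rear edge (about 10 mm squeeze, judged from the camera images), the crank is flat on its cork mat, and the timer and bowl read where they started.

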